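Tap the board stop to its mark

TASK

Set the stiff stop of the little board rail to its mark. Lift the tapping block out of its cradle by its two ends, set it upright on the free bench and let go, then take it again across its long sides and push the stop along gently, little by little, with the end of the block only, until its pointer stands between the two teeth of the mark clip, without ever going past them. Finally stand the block on the bench again, clear of rail and cradle, and leave the other things where they are.

Things in the scene. Friction and masses are not known exactly. Their poses are not given: they have to be found in the camera images.
- rail: Rail fixed to the bench: dark base plate 72 x 240 x 5 mm, origin at the centre of its underside, with two 8 mm thick aluminium walls along y. The channel between them is 26 mm wide (x = -13 to +13); floor 5 mm, wall tops 17 mm above the bench. The stop has to go towards +y. Channel open at the -y end (y = -118), closed at the +y end (y = +114).
- stop_slide: The stop: aluminium block in the channel, 24 wide, 30 mm long (y), from 5.5 to 25 mm above the bench (screw head on top to 30). Origin: centre of its underside; axes as the rail's. Push its flat -y end face, 15 mm from the origin. About 5 N of steady friction, no spring; stays where left. Starts at rail y = -45 to -20 mm, can go to +85. The robot must not touch it, only the block may.
- pointer_tip (a point): Tip of the black pointer blade (3 mm wide) that sticks out of the stop over the near (-x) wall, 20 mm above the bench; in the middle of the stop's length. Moves with the stop; axes parallel to the rail's.
- mark_clip: Mark clip: white plastic piece 9 x 22 x 17 mm with two upright teeth, fixed on the base plate outside the near wall at a place that differs each time, 35 to 95 mm ahead of the pointer. Origin: centre of its underside, 5 mm above the bench; axes parallel to the rail's.
- mark_gap (a point): Middle of the 8 mm gap between the two teeth of the mark clip, 20 mm above the bench; axes parallel to the rail's. The pointer has to stand at the same place along the rail's y (at most 4 mm off either way); the tip stays about 5.5 mm to the side of it.
- cradle: Cradle fixed to the bench, holding the block: base plate 100 x 56 x 4 mm, origin at the centre of its underside. Two grey side walls 46 mm long (x), 7 mm thick, 23 mm apart, rise to 38 mm above the bench, flush with the block's top, so only the block's ends stick out, 7 mm each. Low lips (x = 32 to 36 mm, both ends), 8 mm above the bench, stop it sliding out: lift it straight up.
- block: Tapping block: aluminium bar with dark rubber ends, 60 long (x) x 20 wide (y) x 34 mm tall, about 0.1 kg, origin at the centre of its underside. Starts upright in the cradle, its underside 4 mm above the bench, its x along the cradle's x. The bench between cradle and rail is free to set it down, best a little farther out than both (about 0.62 m ahead, 0.17 m to the right of the robot).
- block_center (a point): Centre of the block, 17 mm above its underside; x along its 60 mm length, y across its 20 mm width, z up. Two ends are alike. In the channel, hold it by its upper half so that the fingers stay above the rail's walls: its underside a few mm above the channel floor.
- round_tin: Bystander: small round tin, 46 mm wide, 34 mm high, loose on the bench. Origin: centre of its underside.
- spool: Bystander: spool of solder, about 64 x 80 x 37 mm, loose. Origin: centre of its underside.
- printed_corner: Bystander: pale printed corner part, 28 x 28 x 31 mm, loose. Origin: centre of its underside.
Not all that is in view belongs to the job. Leave any turquoise look-alike of the block alone. What is shaped like the cradle but orange is not meant.

How it is judged:
By the outcome, as a careful person would: the job done as asked, in the order asked, and still so for the second after the job is handed in, with the robot touching nothing.
It also fails if it takes over 72 s, if anything falls off the work surface, if the arm or the gripper's body presses on something with over 40 N, if the wrist force passes 120 N, or if a joint passes its speed limit or range.

ROBOT

A 6-joint arm with a two-finger parallel gripper is mounted at the origin on a cart in front of the work surface, level with it; the furniture and walls round the work are solid. World frame = base frame: x ahead of the robot, y to its left, z up, the work surface at z = 0. Lengths are in m, angles in rad, forces in N, time in s.
With the tool pointing down it reaches from about 0.275 to 0.775 m from the base axis. Payload 14.6 kg.
Tool frame: the origin (TCP) lies at the very end of the fingers, on their centre line; the grasp point (between the pads) lies 19 mm behind it (env.grip_point_offset is the distance from the TCP to the grasp point, in m); z points along the fingers, x is the direction in which the jaws open and shut, and the axes are right-handed (so a half turn about z gives the same grasp; the last joint's range is limited). The gripper opens to 85 mm and grips with 20 to 120 N. Pads are 22 mm wide; open, the fingers measure 114 mm over their backs; the gripper's body (76 mm by 85 mm) begins 54 mm behind the grasp point. The pads swing forward as they close: fully open they stand 13 mm farther back than shut.
Start: joints at [-1.337, 0.263, -0.048, 1.259, 0, 1.415], TCP at [0.199, -0.486, 0.193] pointing down, gripper open.
Joint ranges: [-2.65, 2.65], [-0.89, 1.7], [-1.18, 1.37], [-2.13, 2.11], [-1.35, 1.29], [-3.14, 3.14]. Speed limits (rad/s): [1.89, 1.89, 2.57, 2.79, 3.14, 3.14].

INTERFACE

Orientations are given as a unit quaternion [w, x, y, z].
In Python, from bench import read_state, snapshot, workorder, env gives the robot as it stands.
- The arm moves only by the tool servo_tool, never from a script. Its arguments are lists of equal length, an entry for each row: "xyz": the shift along the tool's x, y, z in mm, a list of three; "rotation": the turn, a rotation vector about the tool's x, y, z in degrees, a list of three. A call has 1 to 20 rows; each row shifts and turns the commanded pose from where the row before left it, along the tool's axes as they then stand; what a row does not reach is not made up. A row lasts 1/10 s, in which the tool goes at most 50 mm and 8.59 degrees, less where a joint would pass 70% of its speed; a pose out of reach is approached as far as the arm can. A call is refused whole if a number of a shift passes 50 or a number of a turn 8.59, either way. A call with a gripper value outside its range is refused whole. "hand" is the gripper command: -1 is fully open, 1 is shut, values between are in proportion, set as the call begins (left out, the last holds). The fingers move at their own pace and stop on an object; "squeeze" is the grip in N (left out, the last holds). Time passes only in rows, so rows that do not move let the fingers close. It gives the time, the measured TCP pose, the force and the opening at its end, in the units of the state.
- read_state(): the state, without advancing time (a new reading comes with each control period).
- snapshot(name): name is "scene" or "top" or "wrist"; returns a dict with "image" (400x640x3 uint8, red, green, blue), "range_z" (400x640 float32, m along the optical axis (not along the pixel's ray), 0 where there is no reading), "camera_matrix" (3x3 intrinsics, pixels), "extrinsics" (4x4, takes a point from camera to world coordinates). Camera axes: x right, y down, z forward; pixel columns grow to the right and rows downward; lengths in m; the calibration is good to about 2 mm. A picture is of the moment at which its call begins.
- workorder.job_done(): hands the job in, once; it reports no verdict.
The state is a dict: "time_s": time; "qpos": joint angles; "joint_vel": joint speeds; "joint_efforts": joint torques, N m; "ee_pos": TCP position; "eef_rot": TCP orientation; "contact_force": force on the tool from outside, world axes, zero at the start; "wrist_torque": the same for the moment, N m; "finger_gap": finger opening in m.
Only numpy, scipy, OpenCV 4.12 (cv2) and the standard library are available. Lean on these libraries where they do the work, as an engineer would, in place of code of your own. Each camera call takes 0.05 s, during which the arm holds its last target.

## Working session

There is one attempt and no reset: what is moved stays moved. The work goes in short steps, Python scripts to look and compute and a tool call to move; the robot and the scene stay as the last step left them, time stands still between calls to the robot, and variables do not carry over. Pictures are saved under pics/ and viewed, and the job is handed in when it is done.

Besides the shell and the picture viewer there is one more tool, called after "Call:" as a command line: name --argument value ..., lists and objects as JSON in quotes. servo_tool: Moves the arm, as the interface text tells. Its arguments: {"type":"object","properties":{"xyz":{"type":"array"},"rotation":{"type":"array"},"hand":{"type":"number"},"squeeze":{"type":"number"}},"required":["xyz","rotation"]}

```bash
ls; mkdir -p pics
cat > h.py <<'E'
import numpy as np, cv2, pickle
from bench import read_state, snapshot, workorder, env
def snap(n,tag):
    s=snapshot(n); cv2.imwrite(f'pics/{tag}.png',s['image'][:,:,::-1]); pickle.dump(s,open(f'pics/{tag}.pkl','wb')); return s
def load(tag): return pickle.load(open(f'pics/{tag}.pkl','rb'))
def cloud(s):
    K=s['camera_matrix'];E=s['extrinsics'];z=s['range_z'];h,w=z.shape
    u,v=np.meshgrid(np.arange(w),np.arange(h))
    p=np.stack([(u-K[0,2])/K[0,0]*z,(v-K[1,2])/K[1,1]*z,z],-1)
    return p@E[:3,:3].T+E[:3,3]
def ray(s,u,v,h):
    K=s['camera_matrix'];E=s['extrinsics']
    d=E[:3,:3]@np.array([(u-K[0,2])/K[0,0],(v-K[1,2])/K[1,1],1]);o=E[:3,3]
    return o+d*(h-o[2])/d[2]
E
python3 - <<'E'
from h import *
for n in('scene','top','wrist'):
    s=snap(n,n+'0'); print(n,s['extrinsics'].round(3).tolist(),s['camera_matrix'].round(1).tolist())
s=read_state(); print(s, env.grip_point_offset)
E
```

```text
pics
scene [[-0.661, -0.47, 0.585, -0.133], [-0.751, 0.425, -0.506, 0.522], [-0.011, -0.774, -0.634, 0.79], [0.0, 0.0, 0.0, 1.0]] [[462.3, 0.0, 314.9], [0.0, 462.3, 196.6], [0.0, 0.0, 1.0]]
top [[0.008, -0.982, 0.191, 0.37], [-1.0, -0.004, 0.022, -0.054], [-0.021, -0.191, -0.981, 0.923], [0.0, 0.0, 0.0, 1.0]] [[386.0, 0.0, 323.0], [0.0, 386.0, 198.0], [0.0, 0.0, 1.0]]
wrist [[0.379, -0.883, -0.279, 0.27], [-0.926, -0.361, -0.113, -0.457], [-0.001, 0.301, -0.954, 0.372], [0.0, 0.0, 0.0, 1.0]] [[280.2, 0.0, 317.5], [0.0, 280.2, 194.1], [0.0, 0.0, 1.0]]
{'time_s': 0.15, 'qpos': array([-1.33729108e+00,  2.63408780e-01, -4.87425235e-02,  1.25939520e+00,
        2.08095007e-05,  1.41548065e+00]), 'joint_vel': array([ 0.00105512, -0.00076328,  0.00321912,  0.00239897, -0.00022246,
        0.00029086]), 'joint_efforts': array([ 1.51150707e-03, -6.37822008e+01,  3.84654093e+01,  1.05153455e-02,
       -1.00714897e-04, -1.06206244e-05]), 'ee_pos': array([ 0.19896994, -0.48560388,  0.19295564]), 'eef_rot': array([-2.62299010e-04,  8.30390694e-01, -5.57181438e-01, -2.68328568e-04]), 'contact_force': array([ 0.30158906,  1.1219831 , -0.72032427]), 'wrist_torque': array([-0.03005809,  0.00588287,  0.01450932]), 'finger_gap': 0.08550049699530589} 0.0187
```

View pics/top0.png

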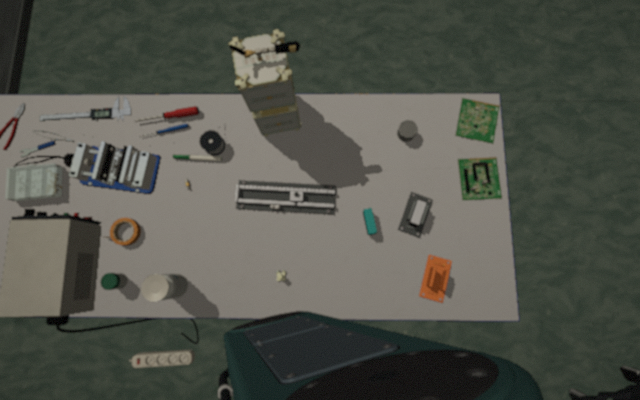

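View pics/scene0.png

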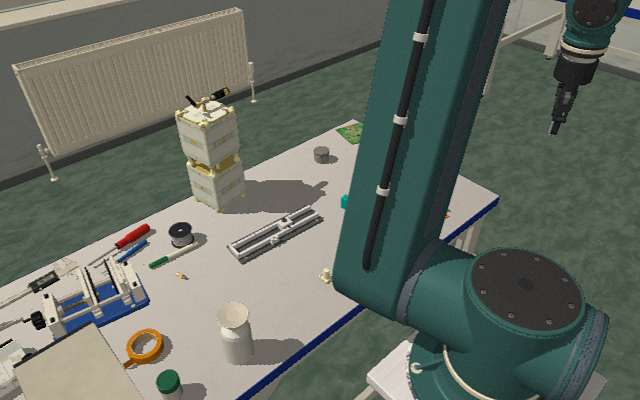

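View pics/wrist0.png

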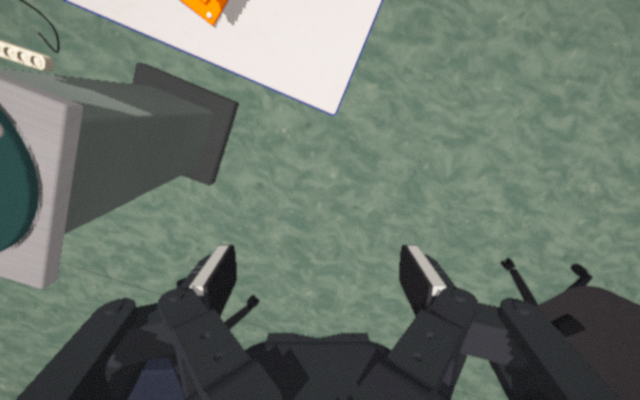

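Run:
```python
from h import *
s=load('top0');im=s['image'][:,:,::-1]
a=cv2.resize(im[170:260,225:385],None,fx=5,fy=5,interpolation=cv2.INTER_CUBIC); cv2.imwrite('pics/z1.png',a)
b=cv2.resize(im[180:250,375:455],None,fx=8,fy=8,interpolation=cv2.INTER_CUBIC); cv2.imwrite('pics/z2.png',b)
for p in[(236,182,.017),(337,212,.017),(297,194,.025),(278,208,.022),(415,213,.038),(371,222,.034)]: print(p,ray(s,*p).round(3))
```

```text
(236, 182, 0.017) [0.585 0.178 0.017]
(337, 212, 0.017) [ 0.513 -0.067  0.017]
(297, 194, 0.025) [0.554 0.028 0.025]
(278, 208, 0.022) [0.521 0.073 0.022]
(415, 213, 0.038) [ 0.508 -0.247  0.038]
(371, 222, 0.034) [ 0.487 -0.145  0.034]
```

View pics/z1.png

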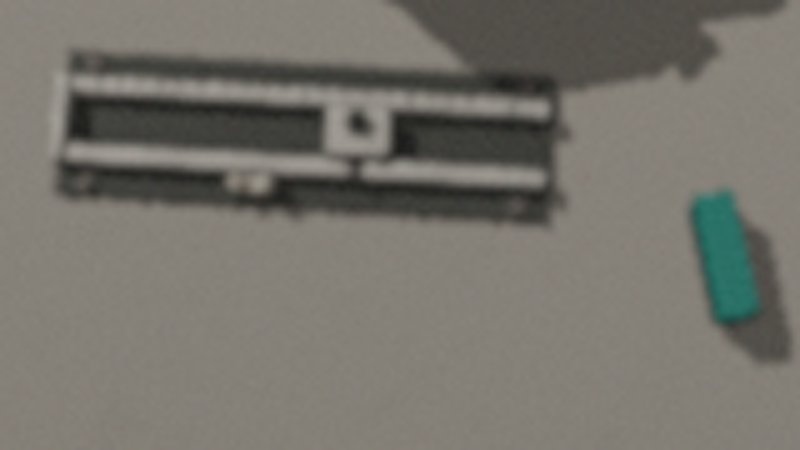

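View pics/z2.png

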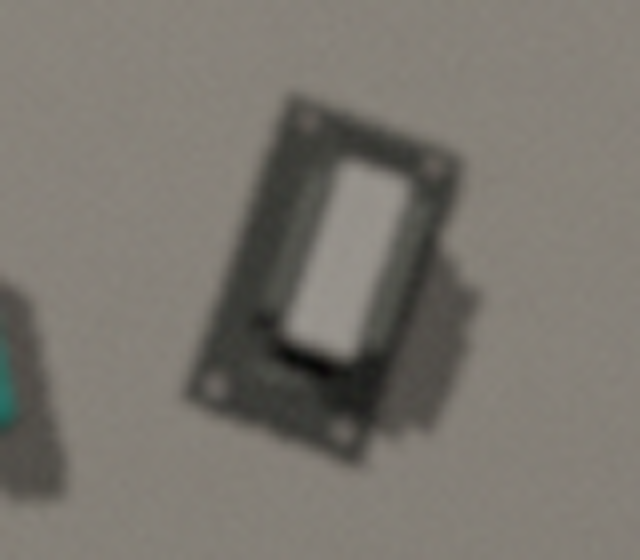

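```bash
cat >> h.py <<'E'
from scipy.spatial.transform import Rotation as Rn
def pose(st=None):
    st=st or read_state(); q=st['eef_rot']; return st['ee_pos'],Rn.from_quat([q[1],q[2],q[3],q[0]])
def delta(p,xdir=None):
    """world target tcp p, tool pointing down, tool x along xdir(2d, sign free)-> (tool xyz mm BEFORE turn, rotvec deg)"""
    o,R=pose(); d=R.inv().apply(np.array(p)-o)*1000
    rv=np.zeros(3)
    if xdir is not None:
        x=np.array([xdir[0],xdir[1],0.]);x/=np.linalg.norm(x)
        if x@R.as_matrix()[:,0]<0:x=-x
        T=np.stack([x,np.cross([0,0,-1.],x),[0,0,-1.]],1)
        rv=(R.inv()*Rn.from_matrix(T)).as_rotvec(degrees=True)
    return d.round(1),rv.round(2)
def rect(s,mask,h,off=(0,0)):
    c,_=cv2.findContours(mask.astype(np.uint8),cv2.RETR_EXTERNAL,cv2.CHAIN_APPROX_NONE)
    c=max(c,key=cv2.contourArea)[:,0,:]
    P=np.array([ray(s,u+off[0],v+off[1],h)[:2] for u,v in c])*1000
    return cv2.minAreaRect(P.astype(np.float32)), c.mean(0)
E
python3 - <<'E'
from h import *
s=load('top0');im=s['image'].astype(int)
m=np.zeros(im.shape[:2],bool); m[195:230,400:435]=im[195:230,400:435].min(-1)>140
print(m.sum(),im[212,417],im[212,385]); r,c=rect(s,m,.038);print(r,c)
g=cloud(s);print(g[212,417],g[212,385], g[230,300])
E
```

```text
9 [148 144 136] [133 128 120]
((491.5384216308594, -248.1900634765625), (9.655952453613281e-06, 4.637512683868408), 87.83961486816406) [416. 220.]
[ 0.51044721 -0.25159402  0.03618339] [ 0.51571078 -0.18278432  0.00065216] [ 4.71146603e-01  2.15778635e-02 -3.79754442e-04]
```

Run:
```python
from h import *
print(delta([.50,-.245,.20],(.96,-.28)))
```

```text
(array([-108.5, -369.8,   -6.9]), array([-3.000e-02,  4.000e-02, -5.146e+01]))
```

Call:
servo_tool --xyz '[[-7, -25, 0], [-11, -37, 0], [-11, -37, 0], [-11, -37, 0], [-11, -37, 0], [-11, -37, 0], [-11, -37, 0], [-11, -37, 0], [-11, -37, -3], [-8, -28, -4], [-5, -20, 0], [0, 0, 0], [0, 0, 0], [0, 0, 0], [0, 0, 0], [0, 0, 0], [0, 0, 0], [0, 0, 0], [0, 0, 0], [0, 0, 0]]' --rotation '[[0, 0, 0], [0, 0, 0], [0, 0, 0], [0, 0, 0], [0, 0, 0], [0, 0, 0], [0, 0, 0], [0, 0, 0], [0, 0, 0], [0, 0, 0], [0, 0, 0], [0, 0, -7], [0, 0, -8], [0, 0, -8], [0, 0, -8], [0, 0, -8], [0, 0, -8], [0, 0, -4.5], [0, 0, 0], [0, 0, 0]]'

```text
time_s: 2.15
ee_pos: [0.4995, -0.246, 0.2001]
eef_rot: [-0.0, 0.99, -0.142, -0.0]
contact_force: [-0.4, -0.2, -0.7]
finger_gap: 0.0851
```

Run:
```python
from h import *
s=snap('wrist','w1');print(pose()[0],read_state()['qpos'].round(2),delta([.50,-.245,.20],(.96,-.28)))
```

```text
[ 0.49947359 -0.24596376  0.20017022] [-0.6   0.32  0.05  1.3   0.    1.25] (array([ 0.2, -1.1,  0.2]), array([-0.01,  0.01, -0.1 ]))
```

View pics/w1.png

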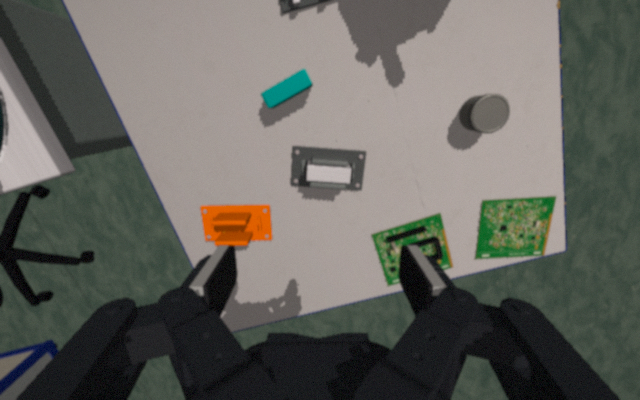

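Run:
```python
from h import *
s=load('w1');im=s['image'].astype(int);
cv2.imwrite('pics/z3.png',cv2.resize(s['image'][130:210,270:390,::-1],None,fx=6,fy=6,interpolation=cv2.INTER_CUBIC))
for t in(190,200,210):
  m=np.zeros(im.shape[:2],bool); m[155:190,295:362]=im[155:190,295:362].min(-1)>t
  print(t,m.sum(),rect(s,m,.038))
print(im[173,328],im[150,250]); g=cloud(s);print(g[173,328],g[173,400])
```

```text
Traceback (most recent call last):
  File "h.py", line 30, in rect
    c=max(c,key=cv2.contourArea)[:,0,:]
      ~~~^^^^^^^^^^^^^^^^^^^^^^^
ValueError: max() iterable argument is empty
```

View pics/z3.png

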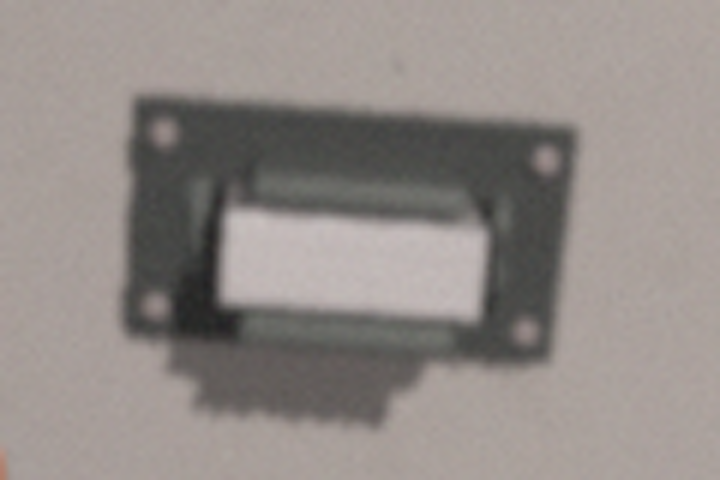

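Run:
```python
from h import *
s=load('w1');im=s['image'].astype(int);
print(im[173,310:355:4,0],im[158:192:2,330,0])
for t in(130,145,155):
  m=np.zeros(im.shape[:2],bool); m[160:186,298:356]=im[160:186,298:356].min(-1)>t
  m=cv2.morphologyEx(m.astype(np.uint8),cv2.MORPH_OPEN,np.ones((3,3)))
  print(t,m.sum(),rect(s,m,.038))
# base plate corners/holes at z=.004
for u,v in [(270+137/6,130+98/6),(270+577/6,130+130/6),(270+548/6,130+360/6),(270+125/6,130+332/6)]: print(ray(s,u,v,.004))
```

```text
[189 192 193 192 194 190 194 190 191 190 163  75] [ 81  99 106  90 138 191 192 191 192 189 190 182 119 105 106  89  98]
130 688 (((510.830810546875, -254.0738525390625), (20.28508186340332, 54.281028747558594), 70.08222198486328), array([328.45535714, 173.65178571]))
145 651 (((510.8735656738281, -253.997314453125), (19.300378799438477, 53.71929168701172), 69.30162811279297), array([328.29357798, 173.53211009]))
155 609 (((511.2154541015625, -253.85012817382812), (18.44111442565918, 52.61376953125), 69.23233032226562), array([328.52777778, 173.5       ]))
[ 0.47458035 -0.21277832  0.004     ]
[ 0.56656899 -0.24725097  0.004     ]
[ 0.54766299 -0.29751161  0.004     ]
[ 0.45533627 -0.26329393  0.004     ]
```

Run:
```python
from h import *
print(delta([.511,-.2545,.011],(np.cos(np.radians(20.5)),-np.sin(np.radians(20.5)))))
```

```text
(array([ 13.5,   5. , 189.2]), array([-0.  ,  0.01,  4.14]))
```

Call:
servo_tool --xyz '[[6.5, 2.5, 0], [7, 2.5, 10], [0, 0, 25], [0, 0, 30], [0, 0, 30], [0, 0, 25], [0, 0, 20], [0, 0, 15], [0, 0, 14], [0, 0, 10], [0, 0, 7], [0, 0, 3], [0, 0, 0], [0, 0, 0]]' --rotation '[[0, 0, 2.1], [0, 0, 2], [0, 0, 0], [0, 0, 0], [0, 0, 0], [0, 0, 0], [0, 0, 0], [0, 0, 0], [0, 0, 0], [0, 0, 0], [0, 0, 0], [0, 0, 0], [0, 0, 0], [0, 0, 0]]' --hand -1

```text
time_s: 3.6
ee_pos: [0.5111, -0.2549, 0.0117]
eef_rot: [0.0, 0.984, -0.177, 0.0]
contact_force: [-0.4, 0.0, 0.6]
finger_gap: 0.0856
```

Run:
```python
from h import *
s=snap('wrist','w2');print(pose()[0],delta([.511,-.2545,.011],(np.cos(np.radians(20.5)),-np.sin(np.radians(20.5)))),read_state()['contact_force'])
```

```text
[ 0.51122899 -0.25498959  0.0117971 ] (array([-0.4, -0.4,  0.8]), array([ 0.01, -0.04,  0.17])) [0.29241658 0.12299419 0.1218502 ]
```

View pics/w2.png

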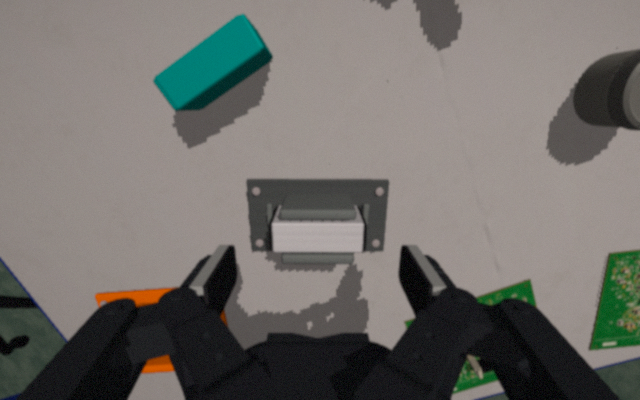

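```bash
cat >> h.py <<'E'
def proj(s,P):
    E=np.linalg.inv(s['extrinsics']);q=E[:3,:3]@np.array(P)+E[:3,3];q=s['camera_matrix']@q;return q[:2]/q[2]
E
python3 - <<'E'
from h import *
s=load('w2');o,R=pose()
for t in [(0,0,0),(-42,0,-13),(-42,-11,-13),(-42,11,-13),(-42,0,-35),(-42,11,-35)]: print(t,proj(s,o+R.apply(np.array(t)/1000)).round(0))
for x in (-30,30):
  for y in(-10,10): print(proj(s,np.array([.511,-.2545,.038])+R.apply([x/1000,y/1000,0])).round())
print(s['extrinsics'][:3,3]-o)
g=cloud(s); print(R.inv().apply(g[250,232]-o)*1000,R.inv().apply(g[290,195]-o)*1000,R.inv().apply(g[260,230]-o)*1000,R.inv().apply(g[230,318]-o)*1000)
m=(s['image'].min(-1)>150); mm=np.zeros_like(m);mm[205:255,268:370]=m[205:255,268:370]
E
```

```text
(0, 0, 0) [318. 222.]
(-42, 0, -13) [253. 230.]
(-42, -11, -13) [252. 214.]
(-42, 11, -13) [254. 245.]
(-42, 0, -35) [245. 246.]
(-42, 11, -35) [246. 263.]
[267. 223.]
[269. 253.]
[368. 223.]
[367. 253.]
[0.02596477 0.07172262 0.17865573]
[-43.19626427  -7.47136451 -53.38730316] [-47.37092354  -8.95714126 -87.31464071] [-43.34231903  -4.1413261  -57.31457129] [ -0.12279253  -4.57964231 -23.51312919]
```

Run:
```python
from h import *
s=load('w2');o,R=pose();g=cloud(s);t=R.inv().apply((g-o).reshape(-1,3)).reshape(g.shape)*1000
np.set_printoptions(suppress=True)
for v in (244,248,252,260,270,280,290): print(v,[(u,t[v,u].round(0).astype(int).tolist()) for u in (205,215,222,228,233)])
s0=load('w1');print(s0['range_z'][250,232],s['range_z'][250,232])
print(read_state()['finger_gap'])
```

```text
244 [(205, [-86, 24, 14]), (215, [-79, 24, 14]), (222, [-73, 25, 14]), (228, [-69, 24, 13]), (233, [-65, 24, 13])]
248 [(205, [-87, 28, 13]), (215, [-79, 28, 14]), (222, [-47, -11, -57]), (228, [-44, -10, -55]), (233, [-43, -8, -51])]
252 [(205, [-87, 31, 14]), (215, [-49, -10, -61]), (222, [-46, -10, -60]), (228, [-43, -10, -59]), (233, [-43, -5, -52])]
260 [(205, [-54, -6, -60]), (215, [-47, -10, -67]), (222, [-43, -10, -67]), (228, [-43, -6, -61]), (233, [-43, -1, -53])]
270 [(205, [-48, -10, -75]), (215, [-44, -10, -75]), (222, [-43, -6, -69]), (228, [-43, -1, -61]), (233, [-43, 3, -55])]
280 [(205, [-45, -11, -83]), (215, [-43, -7, -79]), (222, [-43, -2, -70]), (228, [-43, 3, -64]), (233, [-43, 7, -57])]
290 [(205, [-43, -9, -87]), (215, [-43, -3, -79]), (222, [-43, 3, -72]), (228, [-43, 8, -64]), (233, [-69, 66, 14])]
0.1398527 0.1401671
0.08528778719027297
```

Run:
```python
from h import *
s=load('scene0');g=cloud(s)
cv2.imwrite('pics/z4.png',cv2.resize(s['image'][60:150,520:620,::-1],None,fx=6,fy=6,interpolation=cv2.INTER_CUBIC))
m=(np.linalg.norm(g[...,:2]-[.199,-.486],axis=-1)<.09)&(g[...,2]>.12)
v,u=np.nonzero(m);P=g[m];i=np.argsort(P[:,2])[:8];print(P[i].round(3),u[i],v[i])
print(proj(s,[.199,-.486,.193]))
snap('scene','s2');snap('top','t2')
```

```text
[[ 0.176 -0.444  0.244]
 [ 0.181 -0.445  0.244]
 [ 0.178 -0.444  0.245]
 [ 0.181 -0.441  0.245]
 [ 0.183 -0.439  0.245]
 [ 0.189 -0.437  0.246]
 [ 0.224 -0.523  0.246]
 [ 0.184 -0.436  0.246]] [555 553 554 552 551 548 552 550] [136 135 135 135 135 134 115 135]
[547.19682923 144.26284514]
```

View pics/z4.png

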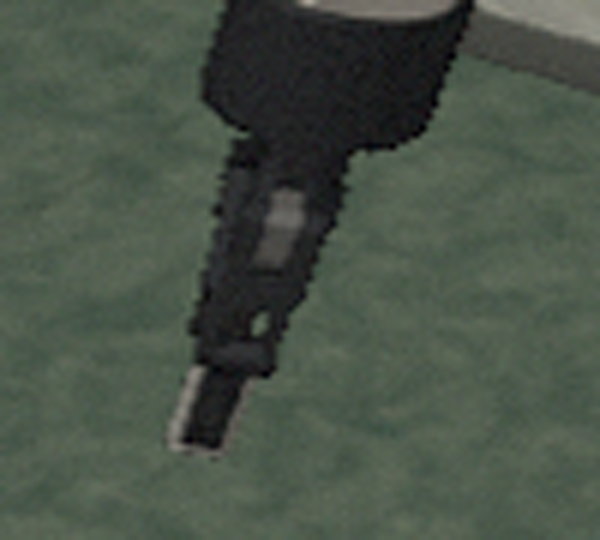

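View pics/t2.png

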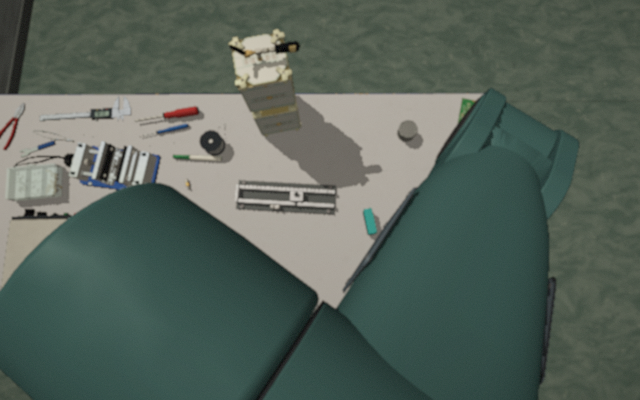

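Call:
servo_tool --xyz '[[0, 0, 0], [0, 0, 0], [0, 0, 0], [0, 0, 0], [0, 0, 0], [0, 0, 0]]' --rotation '[[0, 0, 0], [0, 0, 0], [0, 0, 0], [0, 0, 0], [0, 0, 0], [0, 0, 0]]' --hand -0.4

```text
time_s: 4.35
ee_pos: [0.511, -0.2548, 0.0113]
eef_rot: [0.0, 0.984, -0.176, 0.0]
contact_force: [-0.1, 0.5, 0.5]
finger_gap: 0.0596
```

Run:
```python
from h import *
s=snap('wrist','w3');o,R=pose();g=cloud(s);t=R.inv().apply((g-o).reshape(-1,3)).reshape(g.shape)*1000
m=(abs(t[...,1])<12)&(abs(t[...,0])<60)&(t[...,2]<-28)
m[:, :]&=True
for sg in(-1,1):
  k=m&(t[...,0]*sg>20); P=t[k]; i=np.argsort(-P[:,2])[:200:25]; print(P[i].round(0)); 
  q=P[P[:,2]>-70]; print('inner x',np.percentile(abs(q[:,0]),[2,20,50]), 'y',np.percentile(q[:,1],[1,99]))
print(read_state()['finger_gap'],o)
```

```text
[[-30.  -0. -41.]
 [-30.   5. -44.]
 [-30.   1. -45.]
 [-30.   6. -46.]
 [-35. -10. -47.]
 [-30.  10. -48.]
 [-30.   3. -49.]
 [-42.  -6. -49.]]
inner x [30.07274269 30.28388997 30.74393511] y [-10.58291904  11.07416587]
[[ 30.   0. -41.]
 [ 29.   4. -44.]
 [ 30.   2. -45.]
 [ 35. -10. -46.]
 [ 32. -10. -47.]
 [ 29.  -1. -48.]
 [ 29.   2. -49.]
 [ 30. -10. -49.]]
inner x [29.24845357 29.45036908 29.91204654] y [-10.62852453  10.92013644]
0.06010861848501803 [ 0.51093459 -0.25478008  0.01127913]
```

View pics/w3.png

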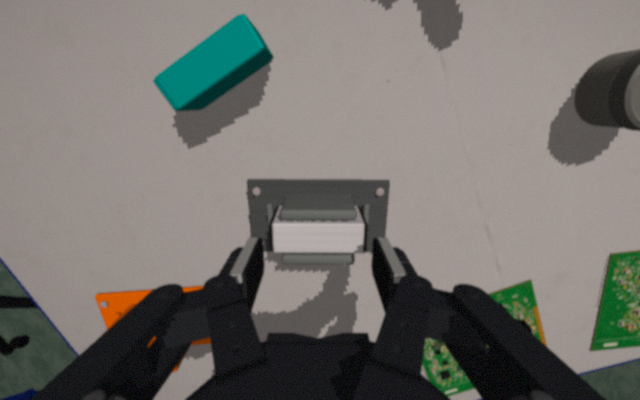

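Call:
servo_tool --xyz '[[0, 0, 0], [0, 0, 0], [0, 0, 0], [0, 0, 0], [0, 0, 5], [0, 0, 7], [0, 0, 7], [0, 0, 5], [0, 0, 2], [0, 0, 0]]' --rotation '[[0, 0, 0], [0, 0, 0], [0, 0, 0], [0, 0, 0], [0, 0, 0], [0, 0, 0], [0, 0, 0], [0, 0, 0], [0, 0, 0], [0, 0, 0]]' --hand -1

```text
time_s: 5.4
ee_pos: [0.5108, -0.2547, -0.0151]
eef_rot: [-0.0, 0.984, -0.176, -0.0]
contact_force: [-0.2, 0.0, 0.0]
finger_gap: 0.0856
```

Run:
```python
from h import *
s=snap('wrist','w4');print(pose()[0],read_state()['contact_force'])
```

```text
[ 0.51091242 -0.25475898 -0.01483137] [0.00474939 0.18021574 0.70668368]
```

View pics/w4.png

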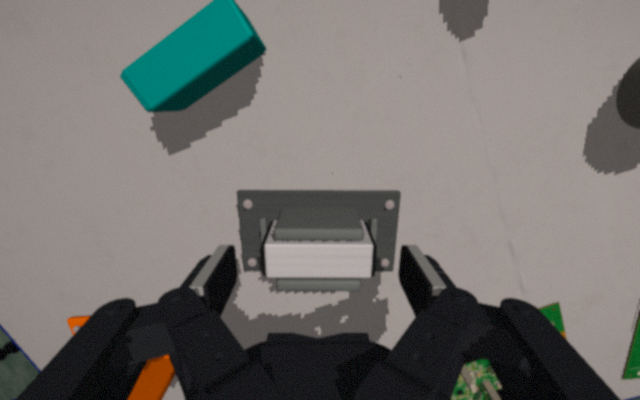

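Call:
servo_tool --xyz '[[0, 0, 5], [0, 0, 5], [0, 0, 2], [0, 0, 0], [0, 0, 0]]' --rotation '[[0, 0, 0], [0, 0, 0], [0, 0, 0], [0, 0, 0], [0, 0, 0]]'

```text
time_s: 5.95
ee_pos: [0.5109, -0.2548, -0.0267]
eef_rot: [-0.0, 0.984, -0.176, -0.0]
contact_force: [0.0, -0.8, 0.2]
finger_gap: 0.0854
```

Call:
servo_tool --xyz '[[0, 0, 0], [0, 0, 0], [0, 0, 0], [0, 0, 0], [0, 0, 0], [0, 0, 0], [0, 0, 0], [0, 0, 0]]' --rotation '[[0, 0, 0], [0, 0, 0], [0, 0, 0], [0, 0, 0], [0, 0, 0], [0, 0, 0], [0, 0, 0], [0, 0, 0]]' --hand 1 --squeeze 40

```text
time_s: 6.75
ee_pos: [0.511, -0.2549, -0.0264]
eef_rot: [0.0, 0.984, -0.176, 0.0]
contact_force: [-1.2, 1.0, 5.7]
finger_gap: 0.0594
```

Run:
```python
from h import *
s=snap('wrist','w5');print(pose()[0],read_state()['contact_force'])
```

```text
[ 0.51104326 -0.2548717  -0.02638465] [-0.61142693  1.08186129  5.42334744]
```

View pics/w5.png

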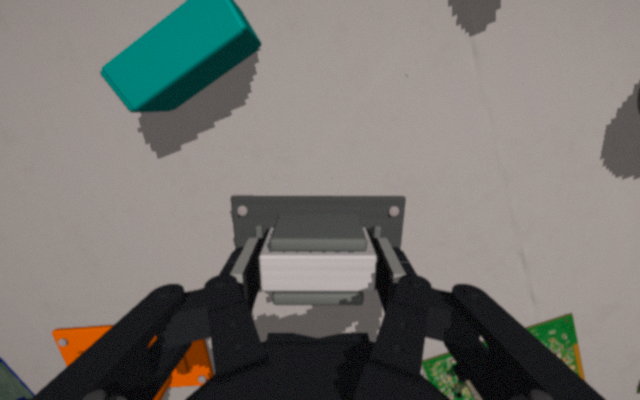

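Call:
servo_tool --xyz '[[0, 0, -3], [0, 0, -6], [0, 0, -10], [0, 0, -10], [0, 0, -10], [0, 0, -15], [0, 0, -20], [0, 0, -20], [0, 0, -16], [0, 0, -10], [0, 0, 0]]' --rotation '[[0, 0, 0], [0, 0, 0], [0, 0, 0], [0, 0, 0], [0, 0, 0], [0, 0, 0], [0, 0, 0], [0, 0, 0], [0, 0, 0], [0, 0, 0], [0, 0, 0]]'

```text
time_s: 7.9
ee_pos: [0.5115, -0.2552, 0.0947]
eef_rot: [0.0, 0.984, -0.176, 0.001]
contact_force: [-0.1, -0.5, -0.7]
finger_gap: 0.0593
```

Run:
```python
from h import *
s=snap('wrist','w6');print(pose()[0],read_state()['contact_force'],read_state()['finger_gap'])
t=load('top0');print('tin',ray(t,408,127,.034),ray(t,408,132,.034))
print(delta([.62,-.165,.08]))
```

```text
[ 0.51110533 -0.25490755  0.09364655] [ 0.30705174  0.11871562 -1.31571999] 0.05923403103765571
tin [ 0.7190371  -0.23834777  0.034     ] [ 0.70627218 -0.23791634  0.034     ]
(array([  70.9, -122.1,   13.7]), array([0., 0., 0.]))
```

View pics/w6.png

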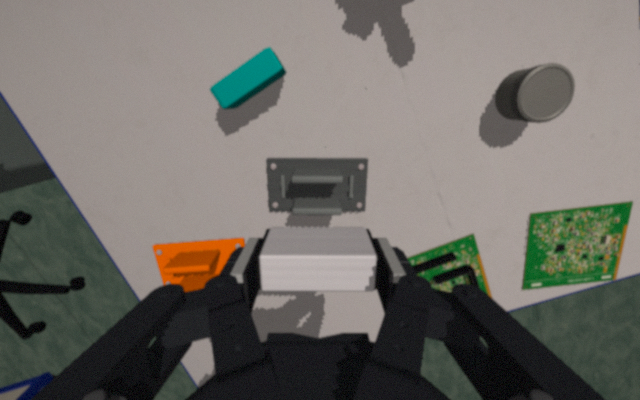

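Call:
servo_tool --xyz '[[4, -8, 0], [8, -15, 0], [9, -18, 0], [10, -20, 0], [10, -20, 0], [9, -17, 10], [7, -13, 15], [4, -8, 20], [0, 0, 20], [0, 0, 20], [0, 0, 15], [0, 0, 10], [0, 0, 5], [0, 0, 0], [0, 0, 0]]' --rotation '[[0, 0, 0], [0, 0, 0], [0, 0, 0], [0, 0, 0], [0, 0, 0], [0, 0, 0], [0, 0, 0], [0, 0, 0], [0, 0, 0], [0, 0, 0], [0, 0, 0], [0, 0, 0], [0, 0, 0], [0, 0, 0], [0, 0, 0]]'

```text
time_s: 9.45
ee_pos: [0.6098, -0.1645, -0.0213]
eef_rot: [0.0, 0.984, -0.176, 0.0]
contact_force: [0.3, 0.7, -0.1]
finger_gap: 0.0593
```

Run:
```python
from h import *
s=snap('wrist','w7');print(pose()[0],read_state()['contact_force'],read_state()['finger_gap'],read_state()['qpos'].round(2))
snap('scene','s7')
```

```text
[ 0.60989114 -0.16450538 -0.02114848] [ 0.28482447 -0.11923108 -0.83685936] 0.05958497042528714 [-0.39  0.57 -0.15  0.85  0.    1.53]
```

View pics/w7.png

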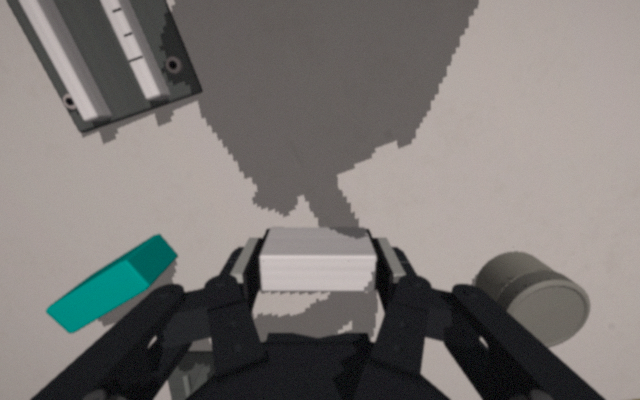

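View pics/s7.png

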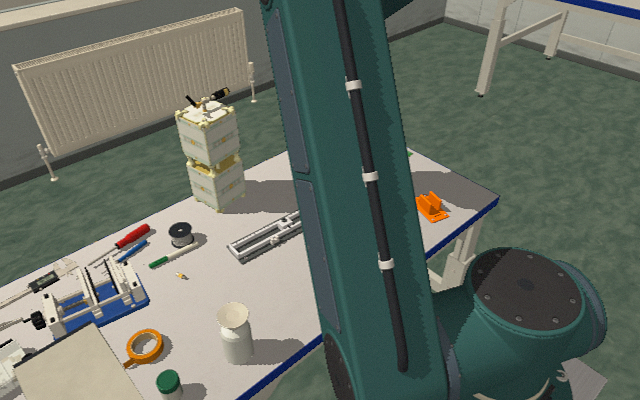

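Call:
servo_tool --xyz '[[0, 0, 2.5], [0, 0, 2], [0, 0, 1.5], [0, 0, 1], [0, 0, 0.7], [0, 0, 0], [0, 0, 0]]' --rotation '[[0, 0, 0], [0, 0, 0], [0, 0, 0], [0, 0, 0], [0, 0, 0], [0, 0, 0], [0, 0, 0]]'

```text
time_s: 10.25
ee_pos: [0.6095, -0.1644, -0.0294]
eef_rot: [0.0, 0.984, -0.176, 0.0]
contact_force: [0.2, -0.2, -0.4]
finger_gap: 0.0591
```

Call:
servo_tool --xyz '[[0, 0, 0.7], [0, 0, 0.5], [0, 0, 0], [0, 0, 0]]' --rotation '[[0, 0, 0], [0, 0, 0], [0, 0, 0], [0, 0, 0]]'

```text
time_s: 10.65
ee_pos: [0.6095, -0.1644, -0.0304]
eef_rot: [0.0, 0.984, -0.176, 0.0]
contact_force: [-1.4, 1.7, 5.2]
finger_gap: 0.0594
```

Call:
servo_tool --xyz '[[0, 0, 0], [0, 0, 0], [0, 0, 0], [0, 0, 0], [0, 0, 0], [0, 0, -5], [0, 0, -10], [0, 0, -20], [0, 0, -20], [0, 0, -20], [0, 0, -15], [0, 0, -5], [0, 0, 0]]' --rotation '[[0, 0, 0], [0, 0, 0], [0, 0, 0], [0, 0, 0], [0, 0, 0], [0, 0, 0], [0, 0, 0], [0, 0, 0], [0, 0, 0], [0, 0, 0], [0, 0, 0], [0, 0, 0], [0, 0, 0]]' --hand -1

```text
time_s: 11.95
ee_pos: [0.6099, -0.1646, 0.0653]
eef_rot: [0.0, 0.984, -0.176, 0.001]
contact_force: [0.2, 0.1, -0.7]
finger_gap: 0.0855
```

Run:
```python
from h import *
s=snap('wrist','w8');print(pose()[0],read_state()['contact_force'],read_state()['finger_gap'])
im=s['image'].astype(int)
o,R=pose(); c=proj(s,[.6095,-.1644,.034]);print(c)
```

```text
[ 0.609472   -0.16440123  0.06440552] [ 0.60695011 -0.84229721  0.49905021] 0.08524791022840368
[317.38221401 206.12530926]
```

View pics/w8.png

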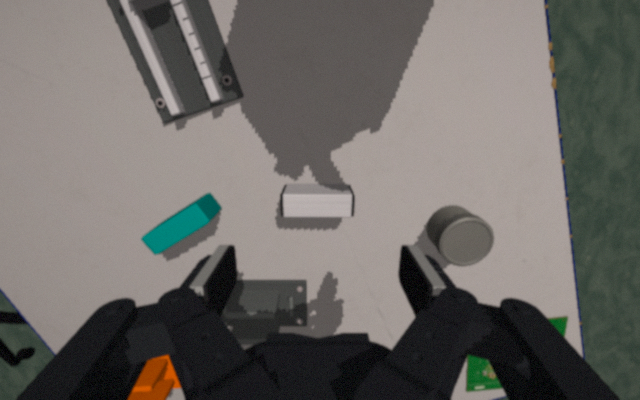

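Call:
servo_tool --xyz '[[-5, -4, -15], [-12, -10, -20], [-20, -16, -20], [-20, -18, -15], [-18, -16, -8], [-12, -10, -2], [-8, -8, 0], [0, 0, 0], [0, 0, 0]]' --rotation '[[0, 0, 0], [0, 0, 3], [0, 0, 4], [0, 0, 4], [0, 0, 4], [0, 0, 3], [0, 0, 0], [0, 0, 0], [0, 0, 0]]'

```text
time_s: 12.9
ee_pos: [0.5645, -0.0484, 0.1442]
eef_rot: [0.0, 0.945, -0.328, -0.0]
contact_force: [0.1, 0.4, 0.3]
finger_gap: 0.0855
```

Run:
```python
from h import *
s=snap('wrist','w9');print(pose()[0])
```

```text
[ 0.56452417 -0.04870915  0.14410675]
```

View pics/w9.png

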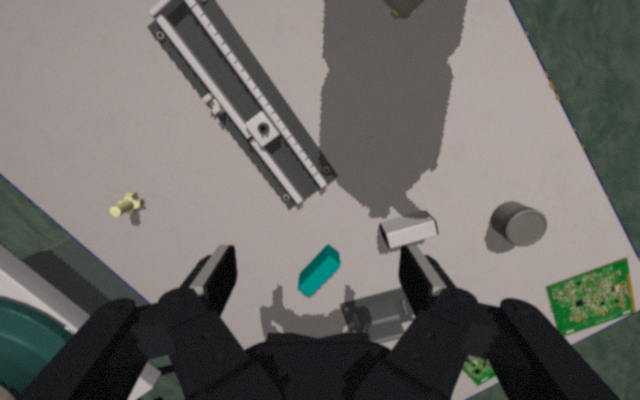

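Run:
```python
from h import *
s=load('w9')
cv2.imwrite('pics/z9.png',cv2.resize(s['image'][0:215,140:345,::-1],None,fx=3.5,fy=3.5,interpolation=cv2.INTER_CUBIC)[:600])
cv2.imwrite('pics/z9b.png',cv2.resize(s['image'][80:215,190:345,::-1],None,fx=5,fy=5,interpolation=cv2.INTER_CUBIC)[:600])
cv2.imwrite('pics/z9b.png',cv2.resize(s['image'][85:160,195:295,::-1],None,fx=8,fy=8,interpolation=cv2.INTER_CUBIC))
```

```text
(no output)
```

View pics/z9.png

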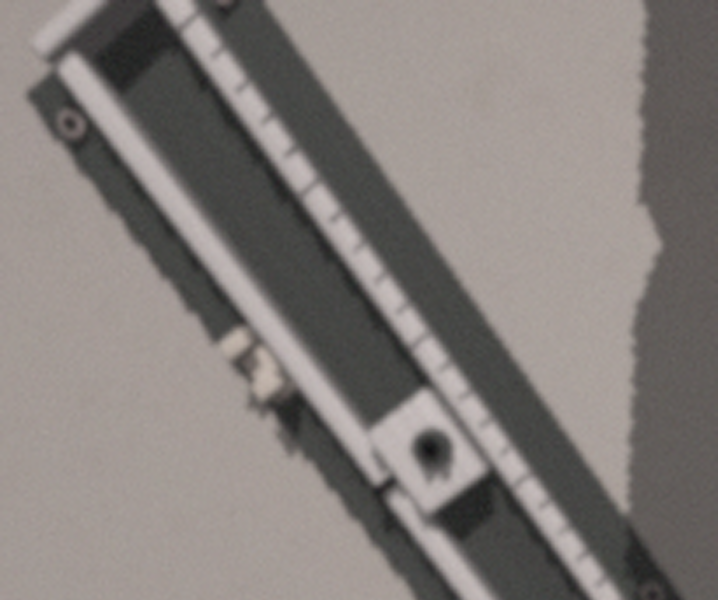

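View pics/z9b.png

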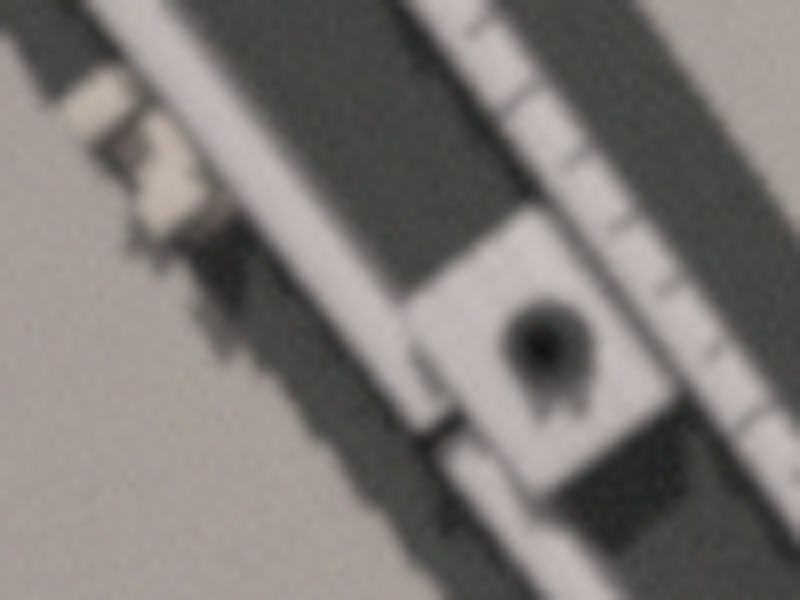

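Run:
```python
from h import *
s=load('w9');im=cv2.GaussianBlur(s['image'],(3,3),0).min(-1).astype(float)
# print crossings per row
def cross(v,a,b,t=125):
    r=im[v,a:b];o=[]
    for i in range(len(r)-1):
        if (r[i]-t)*(r[i+1]-t)<0: o.append((round(a+i+(t-r[i])/(r[i+1]-r[i]),1),'+' if r[i+1]>r[i] else '-'))
    return o
for v in (30,50,70,80,90,150,160,170,180,190): print(v,cross(v,150,345))
```

```text
30 [(np.float64(163.8), '+'), (np.float64(173.9), '-'), (np.float64(206.5), '+'), (np.float64(216.1), '-'), (np.float64(236.6), '+')]
50 [(np.float64(162.8), '-'), (np.float64(179.2), '+'), (np.float64(221.1), '+'), (np.float64(230.0), '-'), (np.float64(250.5), '+'), (np.float64(322.4), '-')]
70 [(np.float64(178.8), '-'), (np.float64(194.5), '+'), (np.float64(204.2), '-'), (np.float64(235.6), '+'), (np.float64(244.8), '-'), (np.float64(264.5), '+'), (np.float64(328.3), '-')]
80 [(np.float64(186.8), '-'), (np.float64(202.2), '+'), (np.float64(211.9), '-'), (np.float64(243.0), '+'), (np.float64(252.2), '-'), (np.float64(271.6), '+'), (np.float64(324.2), '-')]
90 [(np.float64(195.1), '-'), (np.float64(219.5), '-'), (np.float64(250.3), '+'), (np.float64(259.5), '-'), (np.float64(278.5), '+'), (np.float64(320.8), '-')]
150 [(np.float64(242.3), '-'), (np.float64(256.1), '+'), (np.float64(262.7), '-'), (np.float64(293.9), '+'), (np.float64(302.0), '-')]
160 [(np.float64(249.6), '-'), (np.float64(263.8), '+'), (np.float64(272.7), '-'), (np.float64(301.2), '+'), (np.float64(309.8), '-')]
170 [(np.float64(257.2), '-'), (np.float64(271.5), '+'), (np.float64(280.3), '-'), (np.float64(308.5), '+'), (np.float64(316.7), '-')]
180 [(np.float64(264.9), '-'), (np.float64(287.9), '-'), (np.float64(315.7), '+'), (np.float64(324.3), '-')]
190 [(np.float64(273.4), '-'), (np.float64(286.8), '+'), (np.float64(295.6), '-'), (np.float64(325.2), '+')]
```

```bash
cat > m.py <<'E'
from h import *
def wallfit(s,rows,A):
    im=cv2.GaussianBlur(s['image'],(3,3),0).min(-1).astype(float)
E
python3 - <<'E'
from h import *
s=load('w9')
rows=[70,80,150,160,170,190]
E={'n_out':{30:163.8,50:179.2,70:194.5,80:202.2,150:256.1,160:263.8,170:271.5,190:286.8},
'n_in':{30:173.9,70:204.2,80:211.9,90:219.5,160:272.7,170:280.3,180:287.9,190:295.6},
'f_in':{30:206.5,50:221.1,70:235.6,80:243,90:250.3,150:293.9,160:301.2,170:308.5,180:315.7},
'f_out':{30:216.1,50:230,70:244.8,80:252.2,90:259.5,150:302,160:309.8,170:316.7,180:324.3}}
L={}
for k,d in E.items():
    P=np.array([ray(s,u,v,.017)[:2] for v,u in d.items()])
    x,y=P.T; a,b=np.polyfit(y,x,1); L[k]=(a,b); print(k,np.degrees(np.arctan(a)),b,(x-a*y-b).std()*1000)
for k,(a,b) in L.items(): print(k, (b+a*.03)*1000)
print(s['extrinsics'][:3,3])
K=lambda z,h,x0,y0:ray(s,x0+z[0]/8,y0+z[1]/8,h)
np.set_printoptions(suppress=True,precision=4)
for n,z,h in [('stop nearL top',(405,300),.025),('far +y',(535,205),.025),('far -y',(685,385),.025),('near -y',(545,495),.025),('ptr',(438,432),.020),('tooth+',(100,105),.022),('tooth-',(165,200),.022)]:
    print(n,K(z,h,195,85))
E
```

```text
n_out 3.1141804869881895 0.5295104960680403 0.030804073066670993
n_in 3.0751273982181386 0.5375842667960438 0.03671222859350708
f_in 3.1340083907091763 0.5632934743531423 0.03799851641282679
f_out 3.072427071288295 0.5709003294375372 0.22024663234806857
n_out 531.1426847541451
n_in 539.1959475625875
f_in 564.9360758326093
f_out 572.5105922391351
[0.61155744 0.01153056 0.32288861]
stop nearL top [0.5431 0.0445 0.025 ]
far +y [0.5641 0.0429 0.025 ]
far -y [0.5644 0.0139 0.025 ]
near -y [0.5406 0.0145 0.025 ]
ptr [0.5338 0.0297 0.02  ]
tooth+ [0.5283 0.0865 0.022 ]
tooth- [0.5267 0.0731 0.022 ]
```

Run:
```python
from h import *
o,R=pose();print(delta([.6095,-.1644,.06]),(R.as_matrix()[:,0]))
s=load('w9');im=s['image'].astype(int);m=np.zeros(im.shape[:2],np.uint8);m[205:255,370:440]=im[205:255,370:440].min(-1)>175
r=rect(s,m,.034);print(r,m.sum())
```

```text
(array([107. ,  62.9,  84.1]), array([0., 0., 0.])) [ 7.84954819e-01 -6.19552916e-01 -3.40641664e-04]
(((609.205810546875, -161.98049926757812), (16.045337677001953, 50.24427795410156), 69.54214477539062), array([415.48587571, 231.67231638])) 376
```

Call:
servo_tool --xyz '[[11, 7, 0], [22, 13, 5], [25, 14, 10], [25, 14, 10], [16, 10, 5], [8, 5, 0], [0, 0, 0], [0, 0, 0], [0, 0, 0], [0, 0, 0], [0, 0, 0], [0, 0, 0], [0, 0, 0], [0, 0, 0], [0, 0, 0], [0, 0, 0], [0, 0, 0], [0, 0, 0], [0, 0, 0], [0, 0, 0]]' --rotation '[[0, 0, 0], [0, 0, 0], [0, 0, 0], [0, 0, 0], [0, 0, 0], [0, 0, -3.8], [0, 0, -8], [0, 0, -8], [0, 0, -8], [0, 0, -8], [0, 0, -8], [0, 0, -8], [0, 0, -8], [0, 0, -8], [0, 0, -8], [0, 0, -8], [0, 0, -8], [0, 0, -8], [0, 0, -8], [0, 0, 0]]'

```text
time_s: 14.95
ee_pos: [0.6093, -0.1648, 0.1143]
eef_rot: [-0.0, 0.821, 0.571, -0.0]
contact_force: [0.2, 0.2, 0.3]
finger_gap: 0.0856
```

Call:
servo_tool --xyz '[[0, 0, 0], [0, 0, 10], [0, 0, 20], [0, 0, 10], [0, 0, 0], [0, 0, 0]]' --rotation '[[0, 0, 0], [0, 0, 0], [0, 0, 0], [0, 0, 0], [0, 0, 0], [0, 0, 0]]'

```text
time_s: 15.55
ee_pos: [0.6093, -0.164, 0.0745]
eef_rot: [-0.0, 0.822, 0.57, -0.0]
contact_force: [-0.5, 0.0, 0.0]
finger_gap: 0.0848
```

Run:
```python
from h import *
s=snap('wrist','w10')
print(pose()[0],read_state()['qpos'].round(2),delta([.6095,-.1644,-.0255],(np.sin(np.radians(20.5)),np.cos(np.radians(20.5)))))
```

```text
[ 0.60963303 -0.16408203  0.074896  ] [-0.39  0.5  -0.    1.07  0.   -0.03] (array([-3.000e-01, -1.000e-01,  1.004e+02]), array([ 0.03, -0.  , -0.05]))
```

View pics/w10.png

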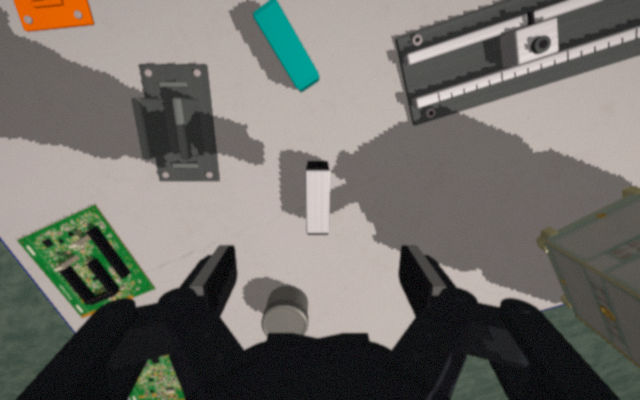

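Call:
servo_tool --xyz '[[0, 0, 8], [0, 0, 18], [0, 0, 22], [0, 0, 20], [0, 0, 14], [0, 0, 9], [0, 0, 6], [0, 0, 3.5], [0, 0, 0], [0, 0, 0]]' --rotation '[[0, 0, 0], [0, 0, 0], [0, 0, 0], [0, 0, 0], [0, 0, 0], [0, 0, 0], [0, 0, 0], [0, 0, 0], [0, 0, 0], [0, 0, 0]]'

```text
time_s: 16.6
ee_pos: [0.6096, -0.1641, -0.0256]
eef_rot: [0.0, 0.822, 0.57, 0.0]
contact_force: [0.3, -0.8, -0.5]
finger_gap: 0.0855
```

Call:
servo_tool --xyz '[[0, 0, 0], [0, 0, 0], [0, 0, 0], [0, 0, 0], [0, 0, 0], [0, 0, 0], [0, 0, 0], [0, 0, 0], [0, 0, 0], [0, 0, 0], [0, 0, 0], [0, 0, 0]]' --rotation '[[0, 0, 0], [0, 0, 0], [0, 0, 0], [0, 0, 0], [0, 0, 0], [0, 0, 0], [0, 0, 0], [0, 0, 0], [0, 0, 0], [0, 0, 0], [0, 0, 0], [0, 0, 0]]' --hand 1 --squeeze 50

```text
time_s: 17.8
ee_pos: [0.6095, -0.164, -0.0259]
eef_rot: [0.0, 0.822, 0.57, 0.0]
contact_force: [-0.8, -0.3, 5.1]
finger_gap: 0.0189
```

Run:
```python
from h import *
s=snap('wrist','w11');o,R=pose();g=cloud(s);t=R.inv().apply((g-o).reshape(-1,3)).reshape(g.shape)*1000
print(o,read_state()['contact_force'],read_state()['finger_gap'])
for sg in(-1,1):
  k=(t[...,0]*sg>10.5)&(t[...,0]*sg<40)&(t[...,1]<12)&(t[...,1]>-13)&(t[...,2]<-27); P=t[k]; i=np.argsort(-P[:,2])[:120:15]; print(P[i].round(0).tolist())
```

```text
[ 0.60950643 -0.16409194 -0.02589101] [-1.21531122  0.73447419  4.68786424] 0.018808808104545247
[[-14.0, -11.0, -40.0], [-14.0, -11.0, -42.0], [-20.0, -7.0, -43.0], [-22.0, -7.0, -44.0], [-16.0, -11.0, -45.0], [-16.0, -11.0, -46.0], [-15.0, -11.0, -47.0], [-16.0, -11.0, -48.0]]
[[15.0, -11.0, -40.0], [15.0, -11.0, -42.0], [12.0, -11.0, -43.0], [11.0, -11.0, -44.0], [18.0, -8.0, -45.0], [13.0, -12.0, -46.0], [13.0, -11.0, -47.0], [20.0, -8.0, -48.0]]
```

View pics/w11.png

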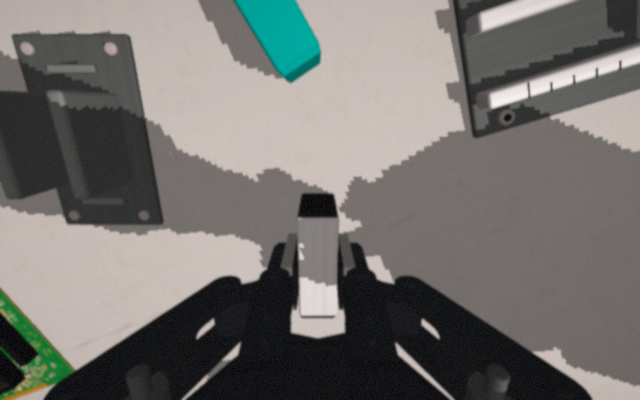

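Call:
servo_tool --xyz '[[0, 0, -5], [0, 0, -12], [0, 0, -20], [0, 0, -20], [0, 0, -15], [0, 0, -8], [0, 0, 0], [0, 0, 0], [0, 0, 0], [0, 0, 0], [0, 0, 0], [0, 0, 0], [0, 0, 0], [0, 0, 0], [0, 0, 0], [0, 0, 0], [0, 0, 0]]' --rotation '[[0, 0, 0], [0, 0, 0], [0, 0, 0], [0, 0, 0], [0, 0, 0], [0, 0, 4], [0, 0, 7], [0, 0, 7], [0, 0, 7], [0, 0, 7], [0, 0, 7], [0, 0, 7], [0, 0, 7], [0, 0, 7], [0, 0, 7], [0, 0, 5.6], [0, 0, 0]]'

```text
time_s: 19.55
ee_pos: [0.6094, -0.164, 0.0546]
eef_rot: [0.0, 1.0, -0.028, 0.0]
contact_force: [0.4, -0.4, -0.9]
finger_gap: 0.0188
```

Run:
```python
from h import *
print(pose()[0],delta([.549,-.0259,.054],(np.cos(np.radians(3.1)),-np.sin(np.radians(3.1)))),read_state()['finger_gap'])
```

```text
[ 0.60939454 -0.16401137  0.05460169] (array([ -68. , -134.5,    0.6]), array([ 0.01, -0.02, -0.11])) 0.018753376392278247
```

Call:
servo_tool --xyz '[[-5, -10, 0], [-10, -20, 0], [-13, -26, 0], [-13, -26, 0], [-12, -24, 0], [-8, -15, 0], [-5, -9, 0], [-2, -4.5, 0], [0, 0, 0], [0, 0, 0], [0, 0, 0]]' --rotation '[[0, 0, 0], [0, 0, 0], [0, 0, 0], [0, 0, 0], [0, 0, 0], [0, 0, 0], [0, 0, 0], [0, 0, 0], [0, 0, 0], [0, 0, 0], [0, 0, 0]]'

```text
time_s: 20.65
ee_pos: [0.5491, -0.0267, 0.0538]
eef_rot: [0.0, 1.0, -0.028, 0.0]
contact_force: [0.7, -0.9, -1.1]
finger_gap: 0.0188
```

Run:
```python
from h import *
s=snap('wrist','w12');snap('top','t12')
print(pose()[0],delta([.549,-.0259,.054],(np.cos(np.radians(3.1)),-np.sin(np.radians(3.1)))),read_state()['finger_gap'])
```

```text
[ 0.548972   -0.02650017  0.05376712] (array([-0. , -0.6, -0.2]), array([ 0.  ,  0.  , -0.06])) 0.018864706063314775
```

View pics/w12.png

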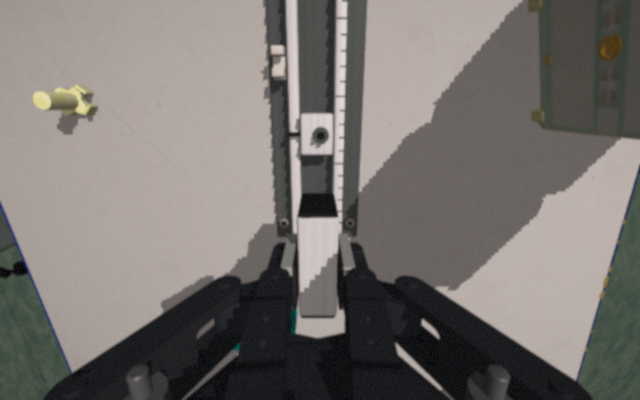

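```bash
cat > edges.py <<'E'
from h import *
def cross(im,v,a,b,t=125):
    r=im[v,a:b];o=[]
    for i in range(len(r)-1):
        if (r[i]-t)*(r[i+1]-t)<0: o.append((round(float(a+i+(t-r[i])/(r[i+1]-r[i])),1),'+' if r[i+1]>r[i] else '-'))
    return o
def crossc(im,u,a,b,t=125): return cross(im.T,u,a,b,t)
def sm(s): return cv2.GaussianBlur(s['image'],(3,3),0).min(-1).astype(float)
E
python3 - <<'E'
from edges import *
s=load('w12');im=sm(s)
for v in (60,80,100,170,185): print(v,cross(im,v,262,372))
for v in (225,240,260,280,300): print('blk',v,cross(im,v,290,350,95))
cv2.imwrite('pics/z12.png',cv2.resize(s['image'][30:240,255:385,::-1],None,fx=4,fy=4,interpolation=cv2.INTER_CUBIC)[:600])
cv2.imwrite('pics/z12.png',cv2.resize(s['image'][35:165,250:375,::-1],None,fx=4.5,fy=4.5,interpolation=cv2.INTER_CUBIC))
E
```

```text
60 [(266.2, '-'), (279.1, '+'), (285.1, '-'), (298.2, '-'), (335.0, '+'), (346.2, '-'), (364.1, '+')]
80 [(267.3, '-'), (287.6, '+'), (298.7, '-'), (334.6, '+'), (345.1, '-'), (363.1, '+')]
100 [(268.5, '-'), (288.4, '+'), (299.2, '-'), (334.4, '+'), (345.1, '-'), (362.2, '+')]
170 [(272.0, '-'), (290.6, '+'), (300.5, '-'), (333.3, '+'), (343.2, '-'), (359.1, '+')]
185 [(272.7, '-'), (290.8, '+'), (300.9, '-'), (333.0, '+'), (342.8, '-'), (358.5, '+'), (365.3, '-')]
blk 225 [(291.4, '+'), (342.1, '-')]
blk 240 [(296.7, '+')]
blk 260 [(291.9, '-'), (297.7, '+'), (335.8, '-'), (343.1, '+')]
blk 280 [(298.1, '+'), (335.4, '-')]
blk 300 [(297.8, '+'), (337.1, '-')]
```

View pics/z12.png

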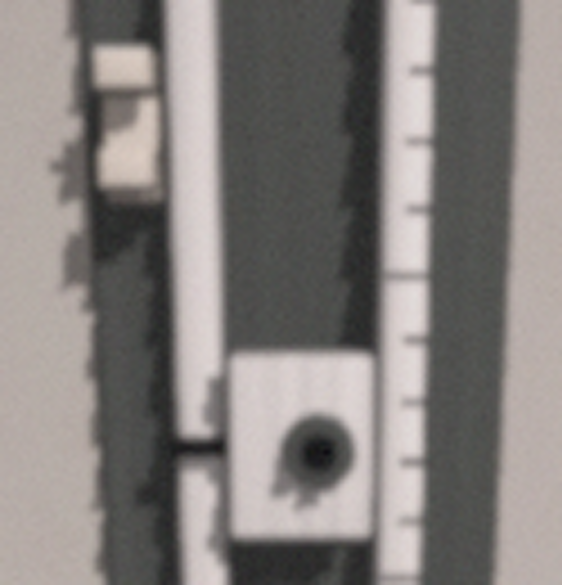

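```bash
cat >> edges.py <<'E'
a=np.radians(3.1);EX=np.array([np.cos(a),-np.sin(a)]);EY=np.array([np.sin(a),np.cos(a)])
def xs(s,u,v,h):
    p=ray(s,u,v,h)[:2]*1000; return round(float(p@EX),1),round(float(p@EY),1)
E
python3 - <<'E'
from edges import *
s=load('w12');o,R=pose();print('tcp',o[:2]@EX*1000,o[:2]@EY*1000)
for v,L in {80:(287.6,298.7,334.6,345.1),100:(288.4,299.2,334.4,345.1),170:(290.6,300.5,333.3,343.2),185:(290.8,300.9,333,342.8)}.items(): print(v,[xs(s,u,v,.017)[0] for u in L])
zt=o[2]+.0259+.034
for v,l,r in((240,296.7,336),(280,298.1,335.4)): print('blk',xs(s,l,v,zt),xs(s,r,v,zt))
print('blk back',xs(s,317,316,zt),'front',xs(s,317,216,zt), 'front bottom', xs(s,317,195,o[2]+.0259))
K=lambda z:(250+z[0]/4.5-.4,35+z[1]/4.5-.4)
for n,z,h in (('stop+y',(300,350),.025),('stop-y',(300,540),.025),('ptr',(200,447),.020),('tooth+ +',(123,45),.022),('tooth+ -',(123,88),.022),('tooth- top end+?',(130,133),.022),('tooth- -',(130,188),.022)): print(n,xs(s,*K(z),h))
E
```

```text
tcp 549.6017759206012 3.2263584682548117
80 [528.0, 535.9, 561.6, 569.1]
100 [528.1, 536.0, 561.7, 569.5]
170 [528.1, 535.9, 561.7, 569.4]
185 [527.9, 536.0, 561.6, 569.4]
blk (539.4, 19.5) (557.9, 19.4)
blk (539.6, -2.3) (558.0, -2.3)
blk back (548.9, -23.8) front (549.0, 31.6) front bottom (548.9, 30.8)
stop+y (548.4, 75.0)
stop-y (548.4, 44.9)
ptr (531.8, 59.5)
tooth+ + (522.0, 118.8)
tooth+ - (521.8, 113.0)
tooth- top end+? (522.6, 106.8)
tooth- - (522.2, 99.0)
```

Call:
servo_tool --xyz '[[0, 0, 8], [0, 0, 15], [0, 0, 15], [0, 0, 10], [0, 0, 6], [0, 0, 3], [0, 0, 1], [0, 0, 0], [0, 0, 0]]' --rotation '[[0, 0, 0], [0, 0, 0], [0, 0, 0], [0, 0, 0], [0, 0, 0], [0, 0, 0], [0, 0, 0], [0, 0, 0], [0, 0, 0]]'

```text
time_s: 21.65
ee_pos: [0.5491, -0.026, -0.0037]
eef_rot: [0.0, 1.0, -0.027, 0.0]
contact_force: [-0.1, 0.7, -1.3]
finger_gap: 0.0189
```

Run:
```python
from edges import *
s=snap('wrist','w13');o,R=pose();print('tcp',o,o[:2]@EX*1000,o[:2]@EY*1000,read_state()['contact_force'])
cv2.imwrite('pics/z13.png',cv2.resize(s['image'][130:330,240:400,::-1],None,fx=3,fy=3,interpolation=cv2.INTER_CUBIC))
```

```text
tcp [ 0.54904021 -0.02602491 -0.00373946] 549.6441764318149 3.7046202548871188 [ 0.57876697 -0.30817353 -0.22371091]
```

View pics/z13.png

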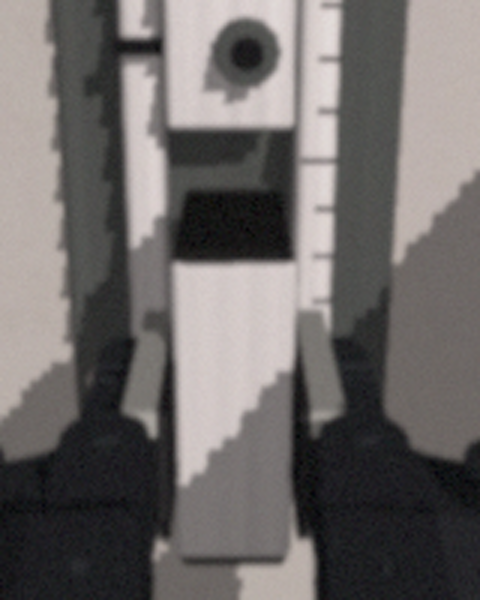

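Call:
servo_tool --xyz '[[0, 0, 3], [0, 0, 4], [0, 0, 3], [0, 0, 2], [0, 0, 1], [0, 0, 0], [0, 0, 0]]' --rotation '[[0, 0, 0], [0, 0, 0], [0, 0, 0], [0, 0, 0], [0, 0, 0], [0, 0, 0], [0, 0, 0]]'

```text
time_s: 22.4
ee_pos: [0.5488, -0.026, -0.0171]
eef_rot: [0.0, 1.0, -0.027, 0.0]
contact_force: [0.4, -0.5, -0.3]
finger_gap: 0.0189
```

Run:
```python
from edges import *
s=snap('wrist','w14');o,R=pose();print('tcp',o,o[:2]@EX*1000,o[:2]@EY*1000,read_state()['contact_force'])
cv2.imwrite('pics/z14.png',cv2.resize(s['image'][80:330,240:400,::-1],None,fx=2.4,fy=2.4,interpolation=cv2.INTER_CUBIC))
```

```text
tcp [ 0.54886085 -0.02600526 -0.01702709] 549.4640187005449 3.7145420546151824 [ 0.6845475   0.91829791 -1.00988344]
```

View pics/z14.png

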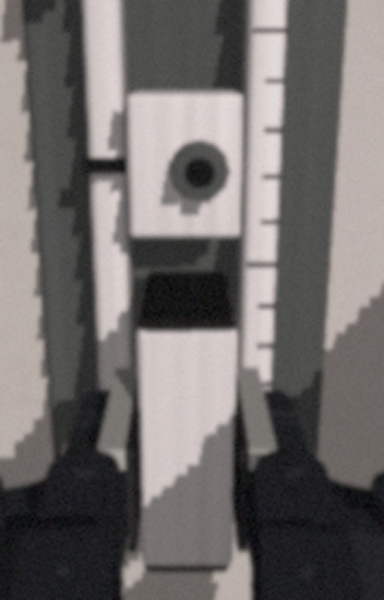

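Call:
servo_tool --xyz '[[0, -2, 0], [0, -2, 0], [0, -1.5, 0], [0, -1, 0], [0, -1, 0], [0, -1, 0], [0, -1, 0], [0, -1, 0], [0, -1, 0], [0, -1, 0], [0, -1, 0], [0, -1, 0], [0, -1, 0], [0, -1, 0]]' --rotation '[[0, 0, 0], [0, 0, 0], [0, 0, 0], [0, 0, 0], [0, 0, 0], [0, 0, 0], [0, 0, 0], [0, 0, 0], [0, 0, 0], [0, 0, 0], [0, 0, 0], [0, 0, 0], [0, 0, 0], [0, 0, 0]]'

```text
time_s: 23.85
ee_pos: [0.5497, -0.01, -0.0171]
eef_rot: [0.001, 1.0, -0.027, -0.0]
contact_force: [-0.8, -5.4, 0.3]
finger_gap: 0.019
```

Run:
```python
from edges import *
s=snap('wrist','w15');o,R=pose();print('tcp',o,o[:2]@EX*1000,o[:2]@EY*1000,read_state()['contact_force'])
cv2.imwrite('pics/z15.png',cv2.resize(s['image'][80:330,240:400,::-1],None,fx=2.4,fy=2.4,interpolation=cv2.INTER_CUBIC))
```

```text
tcp [ 0.54965913 -0.00987657 -0.01708293] 549.3889120121984 19.86279110607847 [-1.2242665  -4.76026747  0.96982026]
```

View pics/z15.png

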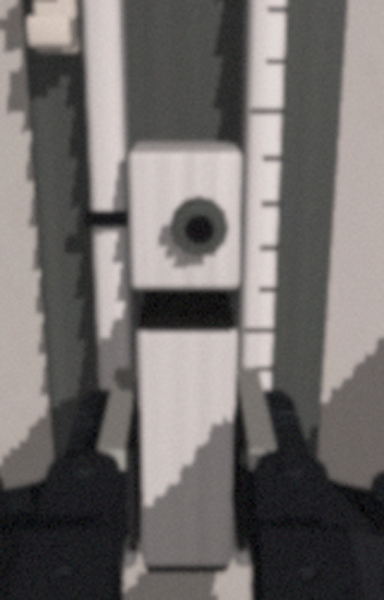

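```bash
cat > pt.py <<'E'
from edges import *
import sys
tag=sys.argv[1]; s=load(tag)
im=sm(s)
# pointer: dark dip along the near wall top, near wall columns
def dip(s,im,E0=532.0,h=.020):
    S=np.arange(50,125,.25);v=[]
    for q in S:
        vals=[]
        for ex in (530.5,531.5,532.5,533.5):
            p=(EX*ex+EY*q)/1000; u,w=proj(s,[p[0],p[1],h]); vals.append(cv2.getRectSubPix(im.astype(np.float32),(1,1),(float(u),float(w)))[0,0])
        v.append(np.mean(vals))
    return S,np.array(v)
S,v=dip(s,im); base=np.median(v); k=v<110
i=v.argmin(); w=np.clip(140-v,0,None)*(abs(S-S[i])<5); print('pointer s',(S*w).sum()/w.sum(),v[i])
# clip: teeth profile at h=.022
S=np.arange(90,130,.5)
pr=[]
for q in S:
    vals=[]
    for ex in (520.5,521.5,522.5):
        p=(EX*ex+EY*q)/1000;u,w_=proj(s,[p[0],p[1],.022]); vals.append(cv2.getRectSubPix(im.astype(np.float32),(1,1),(float(u),float(w_)))[0,0])
    pr.append(np.mean(vals))
print([(float(a),int(b)) for a,b in zip(S,pr)][::1])
E
python3 pt.py w12; python3 pt.py w15; python3 pt.py w14|head -1; python3 pt.py w9|head -1
```

```text
pointer s 58.99518446096173 45.55824
[(90.0, 60), (90.5, 56), (91.0, 52), (91.5, 49), (92.0, 48), (92.5, 47), (93.0, 45), (93.5, 44), (94.0, 44), (94.5, 44), (95.0, 44), (95.5, 46), (96.0, 50), (96.5, 58), (97.0, 67), (97.5, 76), (98.0, 84), (98.5, 96), (99.0, 115), (99.5, 136), (100.0, 157), (100.5, 172), (101.0, 179), (101.5, 183), (102.0, 185), (102.5, 187), (103.0, 188), (103.5, 188), (104.0, 188), (104.5, 187), (105.0, 185), (105.5, 183), (106.0, 178), (106.5, 169), (107.0, 156), (107.5, 140), (108.0, 126), (108.5, 117), (109.0, 112), (109.5, 110), (110.0, 108), (110.5, 106), (111.0, 100), (111.5, 94), (112.0, 91), (112.5, 97), (113.0, 118), (113.5, 141), (114.0, 160), (114.5, 173), (115.0, 179), (115.5, 182), (116.0, 184), (116.5, 186), (117.0, 187), (117.5, 184), (118.0, 175), (118.5, 150), (119.0, 120), (119.5, 96), (120.0, 81), (120.5, 75), (121.0, 75), (121.5, 75), (122.0, 76), (122.5, 75), (123.0, 75), (123.5, 74), (124.0, 74), (124.5, 75), (125.0, 75), (125.5, 74), (126.0, 74), (126.5, 74), (127.0, 74), (127.5, 74), (128.0, 74), (128.5, 74), (129.0, 74), (129.5, 73)]
poin
[... 466 characters left out ...]
178), (107.0, 169), (107.5, 147), (108.0, 122), (108.5, 109), (109.0, 107), (109.5, 106), (110.0, 106), (110.5, 105), (111.0, 104), (111.5, 99), (112.0, 89), (112.5, 87), (113.0, 105), (113.5, 138), (114.0, 163), (114.5, 174), (115.0, 178), (115.5, 181), (116.0, 182), (116.5, 183), (117.0, 185), (117.5, 183), (118.0, 172), (118.5, 141), (119.0, 103), (119.5, 81), (120.0, 75), (120.5, 74), (121.0, 75), (121.5, 75), (122.0, 75), (122.5, 75), (123.0, 74), (123.5, 74), (124.0, 74), (124.5, 74), (125.0, 75), (125.5, 74), (126.0, 74), (126.5, 74), (127.0, 74), (127.5, 75), (128.0, 74), (128.5, 74), (129.0, 74), (129.5, 74)]
pointer s 59.15880720874073 28.2243
pointer s 58.562047060943954 60.940987
```

Call:
servo_tool --xyz '[[0, -0.5, 0], [0, -1, 0], [0, -1.5, 0], [0, -1.5, 0], [0, -1.5, 0], [0, -1.5, 0], [0, -1.5, 0], [0, -1.5, 0], [0, -1.5, 0], [0, -1.5, 0], [0, -1.5, 0], [0, -1.5, 0], [0, -1.5, 0], [0, -1.5, 0], [0, -1.5, 0], [0, -1, 0], [0, -0.5, 0], [0, 0, 0]]' --rotation '[[0, 0, 0], [0, 0, 0], [0, 0, 0], [0, 0, 0], [0, 0, 0], [0, 0, 0], [0, 0, 0], [0, 0, 0], [0, 0, 0], [0, 0, 0], [0, 0, 0], [0, 0, 0], [0, 0, 0], [0, 0, 0], [0, 0, 0], [0, 0, 0], [0, 0, 0], [0, 0, 0]]'

```text
time_s: 25.7
ee_pos: [0.5509, 0.0127, -0.0171]
eef_rot: [0.0, 1.0, -0.027, -0.0]
contact_force: [-0.8, -5.4, 0.1]
finger_gap: 0.0192
```

```bash
python3 - <<'E'
from edges import *
s=snap('wrist','w16');o,R=pose();print('tcp',o,o[:2]@EX*1000,o[:2]@EY*1000,read_state()['contact_force'])
cv2.imwrite('pics/z16.png',cv2.resize(s['image'][80:330,240:400,::-1],None,fx=2.4,fy=2.4,interpolation=cv2.INTER_CUBIC))
E
python3 pt.py w16
```

```text
tcp [ 0.55088448  0.01269635 -0.01711352] 549.3917496176218 42.4689503007939 [-1.71554883 -4.48207651  1.09053233]
pointer s 86.77533829738437 23.15575
[(90.0, 74), (90.5, 74), (91.0, 74), (91.5, 73), (92.0, 71), (92.5, 68), (93.0, 64), (93.5, 61), (94.0, 57), (94.5, 52), (95.0, 47), (95.5, 45), (96.0, 44), (96.5, 43), (97.0, 42), (97.5, 42), (98.0, 43), (98.5, 49), (99.0, 65), (99.5, 94), (100.0, 128), (100.5, 155), (101.0, 169), (101.5, 174), (102.0, 176), (102.5, 178), (103.0, 180), (103.5, 182), (104.0, 182), (104.5, 178), (105.0, 168), (105.5, 158), (106.0, 157), (106.5, 165), (107.0, 172), (107.5, 174), (108.0, 173), (108.5, 163), (109.0, 143), (109.5, 121), (110.0, 107), (110.5, 103), (111.0, 102), (111.5, 102), (112.0, 103), (112.5, 104), (113.0, 109), (113.5, 125), (114.0, 146), (114.5, 163), (115.0, 171), (115.5, 175), (116.0, 177), (116.5, 178), (117.0, 180), (117.5, 181), (118.0, 181), (118.5, 179), (119.0, 172), (119.5, 156), (120.0, 127), (120.5, 98), (121.0, 80), (121.5, 75), (122.0, 74), (122.5, 74), (123.0, 74), (123.5, 74), (124.0, 75), (124.5, 74), (125.0, 74), (125.5, 74), (126.0, 74), (126.5, 74), (127.0, 73), (127.5, 74), (128.0, 75), (128.5, 75), (129.0, 74), (129.5, 74)]
```

View pics/z16.png

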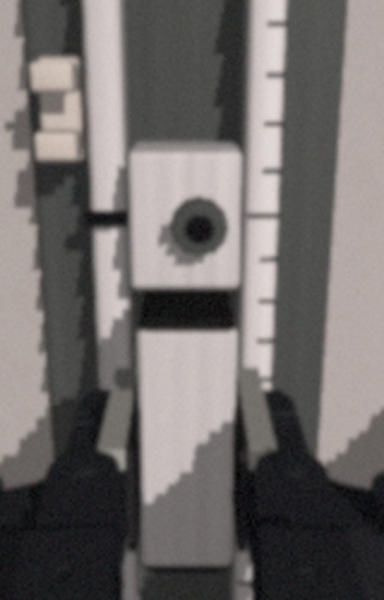

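Call:
servo_tool --xyz '[[0, -0.5, 0], [0, -1, 0], [0, -1.5, 0], [0, -1.5, 0], [0, -1.5, 0], [0, -1.5, 0], [0, -1.5, 0], [0, -1.5, 0], [0, -1.5, 0], [0, -1.5, 0], [0, -1, 0], [0, -1, 0], [0, -0.5, 0], [0, -0.5, 0], [0, 0, 0], [0, 0, 0]]' --rotation '[[0, 0, 0], [0, 0, 0], [0, 0, 0], [0, 0, 0], [0, 0, 0], [0, 0, 0], [0, 0, 0], [0, 0, 0], [0, 0, 0], [0, 0, 0], [0, 0, 0], [0, 0, 0], [0, 0, 0], [0, 0, 0], [0, 0, 0], [0, 0, 0]]'

```text
time_s: 27.35
ee_pos: [0.5518, 0.0293, -0.0171]
eef_rot: [0.0, 1.0, -0.027, -0.0]
contact_force: [-1.6, -5.1, 0.3]
finger_gap: 0.0191
```

```bash
python3 - <<'E'
from edges import *
s=snap('wrist','w17');o,R=pose();print('tcp',o,o[:2]@EX*1000,o[:2]@EY*1000,read_state()['contact_force'])
cv2.imwrite('pics/z17.png',cv2.resize(s['image'][120:220,240:360,::-1],None,fx=6,fy=6,interpolation=cv2.INTER_CUBIC))
E
python3 pt.py w17
```

```text
tcp [ 0.55176194  0.02927873 -0.0171268 ] 549.3711679877418 59.074511385957415 [-1.36684234 -5.68547736  0.73729379]
pointer s 103.25322145219977 21.615347
[(90.0, 72), (90.5, 72), (91.0, 72), (91.5, 72), (92.0, 72), (92.5, 72), (93.0, 72), (93.5, 71), (94.0, 69), (94.5, 67), (95.0, 64), (95.5, 60), (96.0, 55), (96.5, 50), (97.0, 45), (97.5, 43), (98.0, 42), (98.5, 44), (99.0, 54), (99.5, 77), (100.0, 109), (100.5, 138), (101.0, 158), (101.5, 168), (102.0, 172), (102.5, 175), (103.0, 176), (103.5, 177), (104.0, 177), (104.5, 176), (105.0, 169), (105.5, 155), (106.0, 141), (106.5, 137), (107.0, 144), (107.5, 156), (108.0, 166), (108.5, 170), (109.0, 169), (109.5, 161), (110.0, 143), (110.5, 123), (111.0, 108), (111.5, 102), (112.0, 100), (112.5, 100), (113.0, 104), (113.5, 116), (114.0, 136), (114.5, 155), (115.0, 166), (115.5, 171), (116.0, 173), (116.5, 174), (117.0, 175), (117.5, 177), (118.0, 178), (118.5, 176), (119.0, 167), (119.5, 155), (120.0, 150), (120.5, 150), (121.0, 141), (121.5, 120), (122.0, 97), (122.5, 81), (123.0, 75), (123.5, 74), (124.0, 73), (124.5, 73), (125.0, 74), (125.5, 74), (126.0, 74), (126.5, 74), (127.0, 74), (127.5, 73), (128.0, 73), (128.5, 73), (129.0, 74), (129.5, 73)]
```

View pics/z17.png

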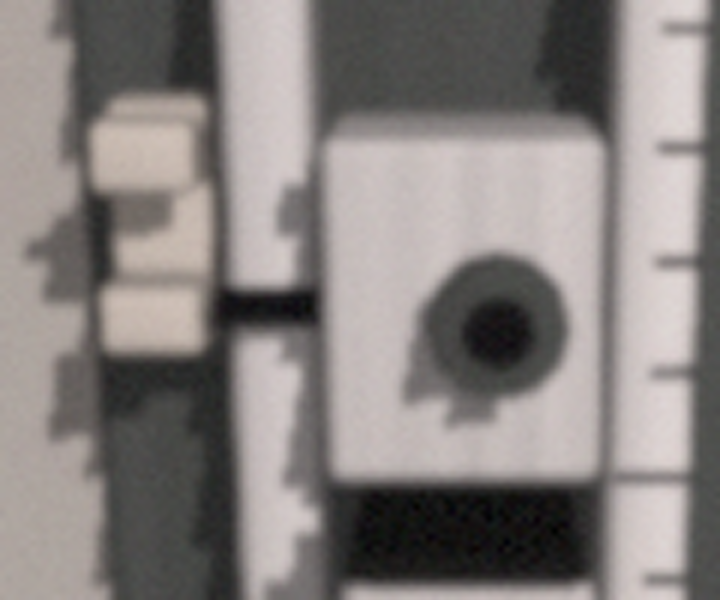

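Call:
servo_tool --xyz '[[0, -0.5, 0], [0, -0.8, 0], [0, -0.8, 0], [0, -0.8, 0], [0, -0.8, 0], [0, -0.8, 0], [0, -0.5, 0], [0, 0, 0], [0, 0, 0]]' --rotation '[[0, 0, 0], [0, 0, 0], [0, 0, 0], [0, 0, 0], [0, 0, 0], [0, 0, 0], [0, 0, 0], [0, 0, 0], [0, 0, 0]]'

```text
time_s: 28.3
ee_pos: [0.5521, 0.0344, -0.0171]
eef_rot: [-0.0, 1.0, -0.027, 0.0]
contact_force: [-0.9, -4.6, 1.8]
finger_gap: 0.0188
```

```bash
python3 - <<'E'
from edges import *
s=snap('wrist','w18');o,R=pose();print('tcp',o,o[:2]@EX*1000,o[:2]@EY*1000,read_state()['contact_force'])
cv2.imwrite('pics/z18.png',cv2.resize(s['image'][120:220,240:360,::-1],None,fx=6,fy=6,interpolation=cv2.INTER_CUBIC))
E
python3 pt.py w18
```

```text
tcp [ 0.55203809  0.03440628 -0.01713411] 549.3696225001636 64.20949996012689 [-0.82725587 -4.46230316  0.34833665]
pointer s 108.34847767022039 22.618084
[(90.0, 72), (90.5, 71), (91.0, 71), (91.5, 71), (92.0, 72), (92.5, 72), (93.0, 72), (93.5, 71), (94.0, 71), (94.5, 69), (95.0, 67), (95.5, 64), (96.0, 61), (96.5, 58), (97.0, 53), (97.5, 49), (98.0, 45), (98.5, 45), (99.0, 53), (99.5, 74), (100.0, 106), (100.5, 137), (101.0, 158), (101.5, 168), (102.0, 171), (102.5, 173), (103.0, 174), (103.5, 176), (104.0, 176), (104.5, 176), (105.0, 170), (105.5, 158), (106.0, 144), (106.5, 135), (107.0, 138), (107.5, 149), (108.0, 161), (108.5, 167), (109.0, 169), (109.5, 166), (110.0, 155), (110.5, 136), (111.0, 116), (111.5, 105), (112.0, 101), (112.5, 101), (113.0, 103), (113.5, 113), (114.0, 131), (114.5, 151), (115.0, 164), (115.5, 169), (116.0, 172), (116.5, 174), (117.0, 175), (117.5, 177), (118.0, 178), (118.5, 176), (119.0, 167), (119.5, 154), (120.0, 147), (120.5, 150), (121.0, 152), (121.5, 141), (122.0, 119), (122.5, 96), (123.0, 81), (123.5, 75), (124.0, 74), (124.5, 73), (125.0, 73), (125.5, 73), (126.0, 73), (126.5, 73), (127.0, 72), (127.5, 73), (128.0, 73), (128.5, 73), (129.0, 73), (129.5, 73)]
```

View pics/z18.png

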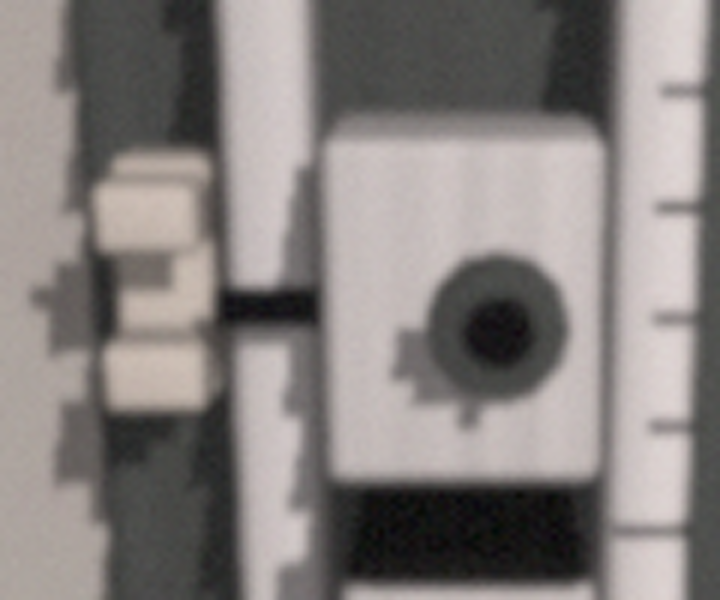

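Call:
servo_tool --xyz '[[0, -0.5, 0], [0, -0.5, 0], [0, 0, 0], [0, 0, 0]]' --rotation '[[0, 0, 0], [0, 0, 0], [0, 0, 0], [0, 0, 0]]'

```text
time_s: 28.75
ee_pos: [0.5521, 0.0354, -0.0171]
eef_rot: [-0.0, 1.0, -0.027, 0.0]
contact_force: [-0.7, -4.8, 0.4]
finger_gap: 0.0187
```

```bash
python3 - <<'E'
from edges import *
s=snap('wrist','w19');o,R=pose();print('tcp',o,o[:2]@EX*1000,o[:2]@EY*1000,read_state()['contact_force'])
cv2.imwrite('pics/z19.png',cv2.resize(s['image'][120:220,240:360,::-1],None,fx=6,fy=6,interpolation=cv2.INTER_CUBIC))
E
python3 pt.py w19|head -1
```

```text
tcp [ 0.552112    0.03540461 -0.01712591] 549.3894340636691 65.21035881098338 [-0.75456398 -4.27835319  0.71448025]
pointer s 109.11603488088178 21.221386
```

View pics/z19.png

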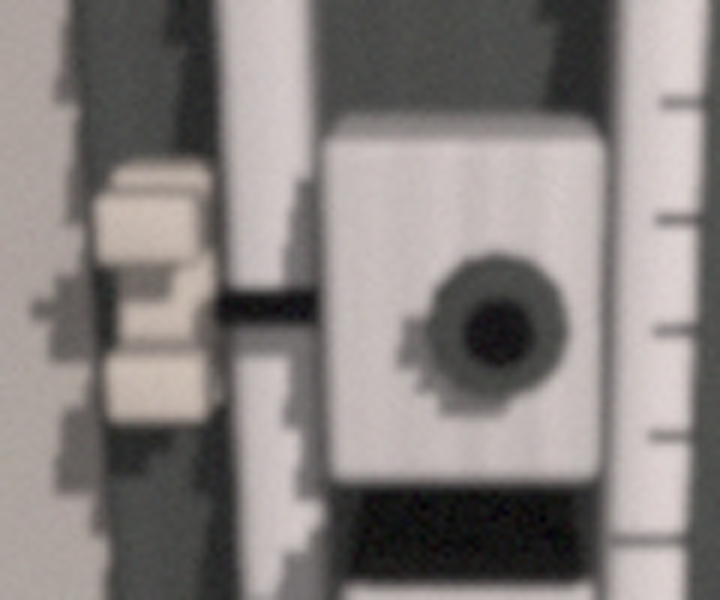

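Call:
servo_tool --xyz '[[0, 1, 0], [0, 2, 0], [0, 3, 0], [0, 3, 0], [0, 2, 0], [0, 1, 0], [0, 0, -4], [0, 0, -10], [0, 0, -15], [0, 0, -15], [0, 0, -15], [0, 0, -8], [0, 0, -3], [0, 0, 0]]' --rotation '[[0, 0, 0], [0, 0, 0], [0, 0, 0], [0, 0, 0], [0, 0, 0], [0, 0, 0], [0, 0, 0], [0, 0, 0], [0, 0, 0], [0, 0, 0], [0, 0, 0], [0, 0, 0], [0, 0, 0], [0, 0, 0]]'

```text
time_s: 30.2
ee_pos: [0.5516, 0.0235, 0.0531]
eef_rot: [0.0, 1.0, -0.027, 0.0]
contact_force: [0.1, -1.4, -1.3]
finger_gap: 0.0188
```

```bash
python3 - <<'E'
from edges import *
s=snap('wrist','w20');print(pose()[0],read_state()['contact_force'],read_state()['finger_gap'],delta([.62,-.165,-.022]))
E
python3 pt.py w20
```

```text
[0.55131555 0.02348072 0.05264973] [-0.13125704 -0.06955811 -0.46104978] 0.019168882257498715 (array([ 78.9, 184.5,  74.6]), array([0., 0., 0.]))
pointer s 108.64598717624885 49.86378
[(90.0, 73), (90.5, 73), (91.0, 73), (91.5, 73), (92.0, 72), (92.5, 71), (93.0, 69), (93.5, 67), (94.0, 64), (94.5, 60), (95.0, 56), (95.5, 52), (96.0, 49), (96.5, 46), (97.0, 44), (97.5, 44), (98.0, 50), (98.5, 63), (99.0, 82), (99.5, 107), (100.0, 130), (100.5, 151), (101.0, 165), (101.5, 173), (102.0, 178), (102.5, 180), (103.0, 181), (103.5, 182), (104.0, 182), (104.5, 179), (105.0, 175), (105.5, 169), (106.0, 168), (106.5, 169), (107.0, 172), (107.5, 173), (108.0, 171), (108.5, 165), (109.0, 152), (109.5, 139), (110.0, 127), (110.5, 117), (111.0, 112), (111.5, 109), (112.0, 109), (112.5, 113), (113.0, 120), (113.5, 132), (114.0, 147), (114.5, 160), (115.0, 170), (115.5, 175), (116.0, 178), (116.5, 180), (117.0, 182), (117.5, 183), (118.0, 182), (118.5, 180), (119.0, 174), (119.5, 165), (120.0, 153), (120.5, 135), (121.0, 114), (121.5, 96), (122.0, 82), (122.5, 77), (123.0, 75), (123.5, 74), (124.0, 75), (124.5, 74), (125.0, 74), (125.5, 74), (126.0, 74), (126.5, 75), (127.0, 75), (127.5, 75), (128.0, 75), (128.5, 75), (129.0, 75), (129.5, 76)]
```

View pics/w20.png

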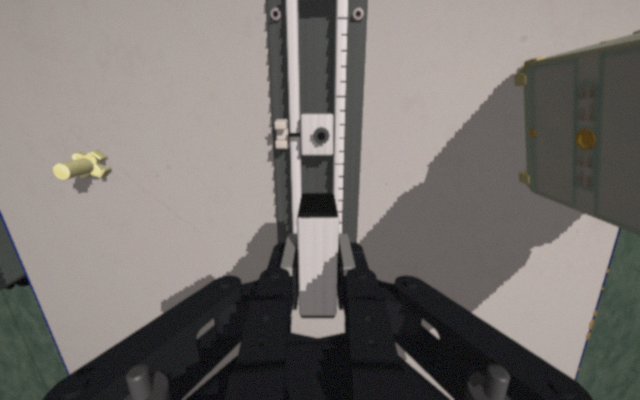

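Call:
servo_tool --xyz '[[4, 10, 0], [9, 22, 0], [12, 28, 0], [13, 30, 0], [13, 30, 0], [12, 28, 0], [9, 20, 0], [5, 11, 10], [2, 5.5, 15], [0, 0, 17], [0, 0, 14], [0, 0, 9], [0, 0, 6], [0, 0, 3], [0, 0, 0], [0, 0, 0]]' --rotation '[[0, 0, 0], [0, 0, 0], [0, 0, 0], [0, 0, 0], [0, 0, 0], [0, 0, 0], [0, 0, 0], [0, 0, 0], [0, 0, 0], [0, 0, 0], [0, 0, 0], [0, 0, 0], [0, 0, 0], [0, 0, 0], [0, 0, 0], [0, 0, 0]]'

```text
time_s: 31.85
ee_pos: [0.6206, -0.1651, -0.0207]
eef_rot: [0.0, 1.0, -0.027, 0.0]
contact_force: [0.3, -0.0, -0.2]
finger_gap: 0.0189
```

Call:
servo_tool --xyz '[[0, 0, 1], [0, 0, 1], [0, 0, 0.8], [0, 0, 0.5], [0, 0, 0], [0, 0, 0]]' --rotation '[[0, 0, 0], [0, 0, 0], [0, 0, 0], [0, 0, 0], [0, 0, 0], [0, 0, 0]]'

```text
time_s: 32.45
ee_pos: [0.6203, -0.1651, -0.0244]
eef_rot: [-0.0, 1.0, -0.027, 0.0]
contact_force: [-0.2, 0.3, -0.5]
finger_gap: 0.0194
```

Call:
servo_tool --xyz '[[0, 0, 0.7], [0, 0, 0.5], [0, 0, 0.4], [0, 0, 0], [0, 0, 0]]' --rotation '[[0, 0, 0], [0, 0, 0], [0, 0, 0], [0, 0, 0], [0, 0, 0]]'

```text
time_s: 32.95
ee_pos: [0.6203, -0.1651, -0.0259]
eef_rot: [0.0, 1.0, -0.027, 0.0]
contact_force: [-0.6, 0.5, 3.3]
finger_gap: 0.0189
```

Light contact of about 3 N, so the block is on the bench. I'll release and rise.

Call:
servo_tool --xyz '[[0, 0, 0], [0, 0, 0], [0, 0, 0], [0, 0, 0], [0, 0, 0], [0, 0, 0], [0, 0, -5], [0, 0, -15], [0, 0, -25], [0, 0, -30], [0, 0, -30], [0, 0, -25], [0, 0, -10], [0, 0, 0], [0, 0, 0]]' --rotation '[[0, 0, 0], [0, 0, 0], [0, 0, 0], [0, 0, 0], [0, 0, 0], [0, 0, 0], [0, 0, 0], [0, 0, 0], [0, 0, 0], [0, 0, 0], [0, 0, 0], [0, 0, 0], [0, 0, 0], [0, 0, 0], [0, 0, 0]]' --hand -1

```text
time_s: 34.45
ee_pos: [0.6199, -0.165, 0.1129]
eef_rot: [-0.0, 1.0, -0.027, -0.001]
contact_force: [0.4, -1.2, 0.2]
finger_gap: 0.0856
```

```bash
python3 - <<'E'
from edges import *
s=snap('wrist','w21');snap('top','t21');print(pose()[0],read_state()['contact_force'],read_state()['finger_gap'])
E
python3 pt.py w21
```

```text
[ 0.61963408 -0.16483756  0.11253546] [ 0.05142115 -0.38219812  0.12522237] 0.08509222514733567
pointer s 68.52691314299352 61.36152
[(90.0, 139), (90.5, 139), (91.0, 139), (91.5, 139), (92.0, 139), (92.5, 139), (93.0, 139), (93.5, 139), (94.0, 139), (94.5, 139), (95.0, 139), (95.5, 139), (96.0, 139), (96.5, 139), (97.0, 139), (97.5, 139), (98.0, 139), (98.5, 140), (99.0, 140), (99.5, 140), (100.0, 140), (100.5, 140), (101.0, 140), (101.5, 140), (102.0, 140), (102.5, 140), (103.0, 140), (103.5, 140), (104.0, 140), (104.5, 140), (105.0, 140), (105.5, 140), (106.0, 140), (106.5, 140), (107.0, 140), (107.5, 140), (108.0, 140), (108.5, 140), (109.0, 140), (109.5, 140), (110.0, 140), (110.5, 140), (111.0, 140), (111.5, 140), (112.0, 140), (112.5, 140), (113.0, 140), (113.5, 140), (114.0, 140), (114.5, 140), (115.0, 140), (115.5, 140), (116.0, 140), (116.5, 140), (117.0, 140), (117.5, 140), (118.0, 140), (118.5, 140), (119.0, 140), (119.5, 140), (120.0, 140), (120.5, 140), (121.0, 140), (121.5, 140), (122.0, 140), (122.5, 140), (123.0, 140), (123.5, 140), (124.0, 140), (124.5, 140), (125.0, 140), (125.5, 140), (126.0, 140), (126.5, 140), (127.0, 140), (127.5, 140), (128.0, 140), (128.5, 140), (129.0, 140), (129.5, 140)]
```

View pics/w21.png

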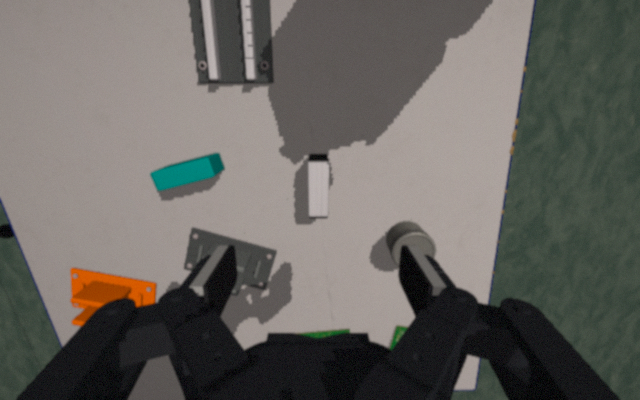

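View pics/t21.png

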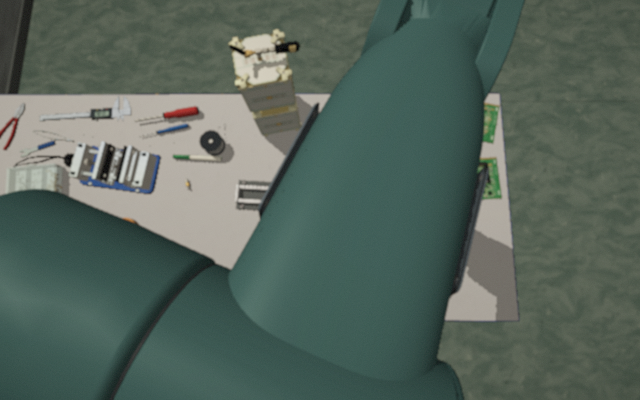

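```bash
python3 -c "
from h import *
print(workorder.job_done())"
```

```text
the job is handed in; nothing more can be done
None
```

The job is done and handed in at about 34.5 s of the 72 s allowed.

- **First lift:** I took the block by its two ends, lifted it straight out of the cradle, stood it upright on the free bench at about (0.61, -0.16) and let go.
- **Push:** I took it again across its long sides and pushed the stop about 50 mm, in four stages at 15 mm/s or less. The push force stayed at about 5 N. I backed the block off before lifting it out of the channel.
- **Finish:** The block stands upright on the bench at about (0.62, -0.165), released and clear of the rail and cradle. The hand is open above it and touching nothing.

**Last checks:**
- At the last push, the pointer lay in the middle of the gap between the teeth to within about 0.5 mm in the close view.
- After I backed off, a new view put the pointer at 108.6 mm along the rail. The gap centre reads 109.3–109.9 mm depending on the view, so it is about 1 mm short of centre at most, inside the 4 mm tolerance.
- The pointer never went past the teeth.

**What disagreed or was not seen:**
- The fingertips seen in the wrist and scene cameras stood about 38–51 mm farther back than the reported TCP, depending on how far the fingers were open. I went by the cameras; the grasps and set-downs then went as planned.
- In the very last views the stop is hidden or out of frame. The post-retreat view is therefore the last direct check of the pointer, and nothing touched the stop after it.

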